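# Kit the sprung shadow-cut tool tray

### The job

Put the yellow knife and the black brush away in the shadow tray, each lying flat, right way up, in the one insert cut for it. Each goes in like a battery: dip its working end (blade end, bristle end) under the orange spring cup, push the cup back, lay the other end down inside the heel wall, and let go so the spring holds the tool. Leave the screwdriver in its place and do not disturb the other things on the table.

Things in the scene. Friction and masses are not known exactly. Their poses are not given: they have to be found in the camera images.
- cutter: Yellow snap-off knife, 19 x 148 x 14 mm with blade and button, button up. Its solid part is a bar 20 mm wide (x), 10 mm high, from y -61 mm (nose, the thin blade reaches on to -74 mm) to y +74 mm (heel), 135 mm long. Origin in the underside, z up; grip it across x near y +6 mm.
- cutter_nose (a point): Middle of the nose end face of the knife's bar (y -61, z 5 mm in its frame).
- cutter_heel (a point): Middle of the heel end face of the knife's bar (y +74, z 5 mm).
- brush: Black flat brush, a bar 17 mm wide (x; solid 16), 144 mm long (y from -72 mm, the bristle end or nose, to +72 mm, the heel), 10 mm high, lying on the table. Origin in the middle of the underside, z up. Treat the bristles as stiff.
- brush_nose (a point): Middle of the bristle end face of the brush (y -72, z 5 mm in its frame).
- brush_heel (a point): Middle of the handle end face of the brush (y +72, z 5 mm).
- cutter_insert: Dark insert 206 x 68 x 24 mm in the tray. Origin: centre of its underside, 3 mm above the table; +x along its length from cup end to heel wall, z up. Tool channel of 23.5 mm width along y=0: yellow floor at z 12 mm, walls to z 24. Finger trough right across at x -30 to +30 mm, floor z 4, open to the neighbours. For the knife.
- cutter_stop (a point): Foot of the orange spring cup's upright stop face in the knife insert, at channel-floor height, on the midline; x -63 mm in the insert when free. A roof reaches 14 mm from this face toward the tool over its nose: underside 17 mm, top 21 mm (rib 24) above the floor. So the tool cannot go in flat from above. A 10 mm slit in its middle lets the blade through.
- cutter_wall (a point): Foot of the fixed heel wall's upright face in the knife insert, at channel-floor height, on the midline, x +68 mm in the insert. The wall is 12 mm high. From here to the free cup's stop is 4 mm less than the tool's length.
- brush_insert: Dark insert 206 x 68 x 24 mm in the tray. Origin: centre of its underside, 3 mm above the table; +x along its length from cup end to heel wall, z up. Tool channel of 19.5 mm width along y=0: white floor at z 12 mm, walls to z 24. Finger trough right across at x -30 to +30 mm, floor z 4, open to the neighbours. For the brush; too narrow for the knife.
- brush_stop (a point): Foot of the orange spring cup's upright stop face in the brush insert, at channel-floor height, on the midline; x -67.5 mm in the insert when free. A roof reaches 14 mm from this face toward the tool over its nose: underside 17 mm, top 21 mm (rib 24) above the floor. So the tool cannot go in flat from above.
- brush_wall (a point): Foot of the fixed heel wall's upright face in the brush insert, at channel-floor height, on the midline, x +72.5 mm in the insert. The wall is 12 mm high. From here to the free cup's stop is 4 mm less than the tool's length.
- cutter_cup (a joint): Travel of the orange spring cup of the knife insert toward the insert's -x, in m: 0 free, 0.010 at its stop. Pushing takes about 4 N at first and 8 N at the stop; it springs back. With the tool seated it reads about 0.004.
- brush_cup (a joint): Travel of the orange spring cup of the brush insert toward the insert's -x, in m: 0 free, 0.010 at its stop. Pushing takes about 4 N at first and 8 N at the stop; it springs back. With the tool seated it reads about 0.004.
- driver_insert: Dark insert 206 x 68 x 24 mm without a cup; the screwdriver already lies in it. Origin: centre of its underside; +x along its length as in the others. Its channel is 12 mm wide for the shaft, 22 mm for the grip, with a red floor.
- screwdriver: Screwdriver with a red grip, 167 x 18 mm, lying loose in its insert, grip at the insert's +x end; leave it there.
- kit_tray: Fixed aluminium tray, 218 x 220 mm with a 14 mm rim, that carries the three inserts side by side 70 mm apart (in any order), all turned the same way as the tray. Origin: centre of the underside.
- screw_tin: Round white tin, 64 mm across, 25 mm high; bystander.
- gauge_block: Steel block 25 x 40 x 35 mm; bystander.
- tray_black: Small black open tray 86 x 111 x 22 mm; bystander.
- marker: Grey-black marker pen 135 mm long; bystander.
- hex_key: Small bent hexagon key 77 x 28 mm; bystander.
- stopwatch: Dark grey stopwatch 50 x 62 x 19 mm; bystander.

How it is judged:
At the end, for the whole second after the job is handed in: Knife and brush rest released on the floor of their own insert, nose to the cup, right way up (0.05 rad), ends within 3 mm of the channel midline, at least 62 mm out from the insert centre and under 20 mm above its underside, each cup held in by over 2 mm (y of cutter_heel in the frame of cutter_insert between -0.003 and 0.003 m and y of cutter_nose in the frame of cutter_insert between -0.003 and 0.003 m and x of cutter_nose in the frame of cutter_insert below -0.062 m and x of cutter_heel in the frame of cutter_insert above 0.062 m and z of each of cutter_nose, cutter_heel in the frame of cutter_insert below 0.02 m and angle between each of cutter, brush's own z axis and vertical below 0.05 rad and value of joint each of cutter_cup, brush_cup above 0.002 m and linear speed of each of cutter, brush below 0.01 m/s and y of brush_heel in the frame of brush_insert between -0.003 and 0.003 m and y of brush_nose in the frame of brush_insert between -0.003 and 0.003 m and x of brush_nose in the frame of brush_insert below -0.062 m and x of brush_heel in the frame of brush_insert above 0.062 m and z of each of brush_nose, brush_heel in the frame of brush_insert below 0.02 m); the robot touches nothing.
It fails at once if the screwdriver is moved more than 20 mm from its place (distance of screwdriver from where it was at the start of the episode above 0.02 m).
It fails at once if a bystander on the table is moved more than 30 mm (distance of any of screw_tin, gauge_block, tray_black, marker, hex_key, stopwatch from where it was at the start of the episode above 0.03 m).
It also fails if it takes over 72 s, if anything falls off the work surface, if the arm or the gripper's body presses on something with over 40 N, if the wrist force passes 120 N, or if a joint passes its speed limit or range.

### The arm

A 7-joint arm with a two-finger parallel gripper is mounted at the origin on a cart in front of the work surface, level with it; the furniture and walls round the work are solid. World frame = base frame: x ahead of the robot, y to its left, z up, the work surface at z = 0. Lengths are in m, angles in rad, forces in N, time in s.
With the tool pointing down it reaches from about 0.425 to 0.825 m from the base axis. Payload 3.6 kg.
Tool frame: the origin (TCP) lies at the very end of the fingers, on their centre line; the grasp point (between the pads) lies 19 mm behind it; z points along the fingers, x is the direction in which the jaws open and shut, and the axes are right-handed (so a half turn about z gives the same grasp; the last joint's range is limited). The gripper opens to 85 mm and grips with 20 to 120 N. Pads are 22 mm wide; open, the fingers measure 114 mm over their backs; the gripper's body (76 mm by 85 mm) begins 54 mm behind the grasp point. The pads swing forward as they close: fully open they stand 13 mm farther back than shut.
Start: joints at [-1.347, 0.615, -0.013, 1.423, 0.008, 1.103, -0.04], TCP at [0.161, 0.63, 0.231] pointing down, gripper open.
Joint ranges: [-3.12, 3.12], [-0.3, 2.06], [-1.34, 1.32], [0.26, 2.42], [-1.36, 4.5], [0.01, 1.98], [-2.84, 2.84]. Speed limits (rad/s): [2.79, 2.79, 3.14, 3.14, 3.14, 3.14, 3.14].

### API

Orientations are given as a rotation vector (axis times angle).
In Python, from workcell import arm, read_camera, ticket, finder gives the robot as it stands.
- The arm moves only by the shell command python3 -m handwheel 'ROWS' [OPENING] [FORCE]. ROWS is JSON, one flat list of numbers, 6 for each row, row after row: the shift along the tool's x, y, z in cm, then the turn, a rotation vector about the tool's x, y, z in rad. A call has 1 to 20 rows; each row is the pose to reach, as a shift and turn from the pose commanded when the call began, along the tool's axes at that moment; what a row does not reach only later rows make up. A row lasts 1/12 s, in which the tool goes at most 41.7 mm and 7.16 degrees, less where a joint would pass 70% of its speed; a pose out of reach is approached as far as the arm can. A call with a gripper value outside its range is refused whole. OPENING is the finger opening in cm, from 0 to 8.54, set as the call begins (- or left out, the last holds). The fingers move at their own pace and stop on an object; FORCE is the grip in N (left out, the last holds). Time passes only in rows, so rows that repeat a pose let the fingers close. It gives the time, the measured TCP pose, the force and the opening at its end, in the units of the state.
- arm.get_obs(): the state, without advancing time (a new reading comes with each control period).
- read_camera(name): name is "scene" or "top" or "wrist"; returns a dict with "image" (384x512x3 uint8, red, green, blue), "camera_matrix" (3x3 intrinsics, pixels), "eye" and "attitude" of the camera in the world; the wrist camera has in their place "hand_eye" (4x4, takes a point from camera to tool coordinates, whose origin is the TCP and whose axes are the tool frame's). Camera axes: x right, y up, looking along -z (the intrinsics and any distortion apply to the point x, -y, -z); pixel columns grow to the right and rows downward; lengths in m; the calibration is good to about 2 mm. A picture is of the moment at which its call begins: read the wrist's pose just before it. There is no depth.
- ticket.finish_job(): hands the job in, once; it reports no verdict.
Trained networks look in the newest picture that a camera, given by its name, has taken for a name from the list of things; names that differ only in an ending like _2 or _b are one class to them, and where a whole thing is asked for, a point or a joint stands for the part that bears it (a point fixed in the world has none). Each returns a list of dicts, best first, with "p" (0 to 1); they miss things now and then, are a little off and sometimes report something else, mostly with a low value. They report only what shows in the picture. A call takes as long as a camera call.
- finder.boxes_of(camera, label): "xy" ([column, row] as shares, 0 to 1, of the picture: columns of its width, rows of its height, amid what is visible of it).
- finder.regions_of(camera, label): "mask" (384x512 bool, what is visible of it) and "xy" ([column, row] as shares, 0 to 1, of the picture: columns of its width, rows of its height, amid what is visible of it).
The state is a dict: "time_s": time; "joints": joint angles; "joint_velocities": joint speeds; "joint_torque": joint torques, N m; "position": TCP position; "eef_rot": TCP orientation; "wrist_force": force on the tool from outside, world axes, zero at the start; "wrist_torque": the same for the moment, N m; "width": finger opening in m.
Only numpy, scipy, OpenCV 4.12 (cv2) and the standard library are available. Lean on these libraries where they do the work, as an engineer would, in place of code of your own. Each camera call takes 0.05 s, during which the arm holds its last target.

## Working session

There is one attempt and no reset: what is moved stays moved. The work goes in short steps, Python scripts to look and compute and a shell command to move; the robot and the scene stay as the last step left them, time stands still between calls to the robot, and variables do not carry over. Pictures are saved under pics/ and viewed, and the job is handed in when it is done.

```bash
ls; mkdir -p pics; python3 - <<'E'
from workcell import arm, read_camera, ticket, finder
import cv2
o=arm.get_obs(); print(o)
for n in ["scene","top","wrist"]:
    r=read_camera(n); cv2.imwrite(f"pics/{n}0.png",r["image"][:,:,::-1])
    print(n,{k:v for k,v in r.items() if k!="image"})
E
```

```text
pics
{'time_s': 0.0, 'joints': array([-1.34747829,  0.61592456, -0.01261351,  1.42493538,  0.00811858,
        1.10339054, -0.04039352]), 'joint_velocities': array([ 6.43325364e-04, -2.94869990e-05, -2.06562265e-04,  8.72534176e-04,
       -1.60109345e-03,  8.77842763e-04,  2.18461145e-04]), 'joint_torque': array([-2.97648830e-05, -4.69209909e+01,  2.59295292e-01, -1.71027464e+01,
        9.91753506e-03,  9.58141987e-03, -6.37137873e-06]), 'position': array([0.16050338, 0.62906834, 0.2301226 ]), 'eef_rot': array([ 2.47951538,  1.9264659 , -0.00317707]), 'wrist_force': array([-0.15373828, -0.51472738, -0.38653489]), 'wrist_torque': array([ 0.09377874, -0.02202046, -0.00070862]), 'width': 0.0853518824359436}
scene {'camera_matrix': array([[370.60756546,   0.        , 254.21154918],
       [  0.        , 370.60756546, 184.27737743],
       [  0.        ,   0.        ,   1.        ]]), 'eye': array([ 0.07693522, -0.69741172,  0.6486469 ]), 'attitude': array([ 0.9277833 , -0.26259594, -0.56117319])}
top {'camera_matrix': array([[355.84004041,   0.        , 255.8455958 ],
       [  0.        , 355.84004041, 183.37040228],
       [  0.        ,   0.        ,   1.        ]]), 'eye': array([0.41938153, 0.0175952 , 0.87101653]), 'attitude': array([ 0.07962752, -0.1032382 , -1.59614277])}
wrist {'camera_matrix': array([[335.32631648,   0.        , 255.28439117],
       [  0.        , 335.32631648, 191.29773386],
       [  0.        ,   0.        ,   1.        ]]), 'hand_eye': array([[ 9.99998726e-01, -1.35223947e-03, -8.48069554e-04,
         3.54057654e-04],
       [-1.53210884e-03, -9.62188305e-01, -2.72380834e-01,
        -6.84665954e-02],
       [-4.47678493e-04,  2.72381786e-01, -9.62189151e-01,
        -1.43415578e-01],
       [ 0.00000000e+00,  0.00000000e+00,  0.00000000e+00,
         1.00000000e+00]])}
```

View pics/top0.png

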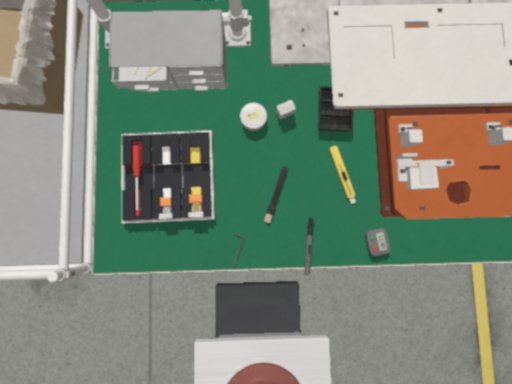

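View pics/scene0.png

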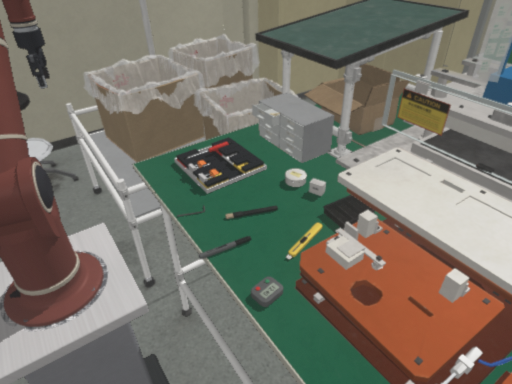

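View pics/wrist0.png

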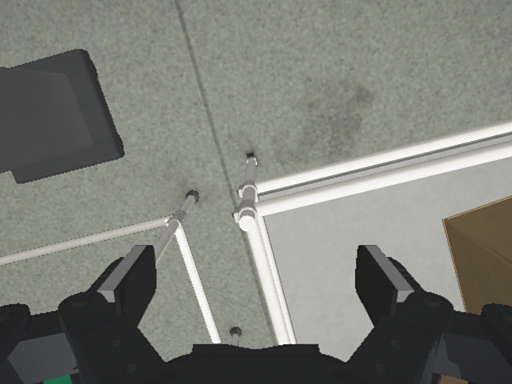

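```bash
cat > h.py <<'E'
from workcell import arm, read_camera, ticket, finder
import cv2, numpy as np
from scipy.spatial.transform import Rotation as R
def cam(name):
    o=arm.get_obs() if name=="wrist" else None
    r=read_camera(name); K=r["camera_matrix"]
    if name=="wrist":
        H=r["hand_eye"]; Rt=R.from_rotvec(o["eef_rot"]).as_matrix()
        M=Rt@H[:3,:3]; e=Rt@H[:3,3]+o["position"]
    else:
        M=R.from_rotvec(r["attitude"]).as_matrix(); e=r["eye"]
    return dict(K=K,M=M,e=e,img=r["image"])
def p2w(c,px,z):
    px=np.atleast_2d(np.asarray(px,float))
    d=np.stack([(px[:,0]-c["K"][0,2])/c["K"][0,0],-(px[:,1]-c["K"][1,2])/c["K"][1,1],-np.ones(len(px))],1)@c["M"].T
    t=(z-c["e"][2])/d[:,2]
    return c["e"]+t[:,None]*d
def w2p(c,w):
    q=(np.atleast_2d(w)-c["e"])@c["M"]
    return np.stack([c["K"][0,0]*q[:,0]/-q[:,2]+c["K"][0,2],c["K"][1,1]*q[:,1]/q[:,2]+c["K"][1,2]],1)
def tool_delta(o,target):  # cm in tool axes
    return R.from_rotvec(o["eef_rot"]).as_matrix().T@(np.asarray(target)-o["position"])*100
def masks(name,label):
    return finder.regions_of(name,label)
def bar(c,mask,z):
    cs,_=cv2.findContours(mask.astype(np.uint8),cv2.RETR_EXTERNAL,cv2.CHAIN_APPROX_NONE)
    p=p2w(c,np.concatenate(cs)[:,0,:],z)[:,:2].astype(np.float32)
    (cx,cy),(w,h),a=cv2.minAreaRect(p)
    return cx,cy,w,h,a
E
python3 - <<'E'
from h import *
c=cam("top")
for l,z in [("cutter",.01),("brush",.01),("marker",.01),("hex_key",.003),("screw_tin",.025),("gauge_block",.035),("tray_black",.02),("stopwatch",.019),("kit_tray",.014),("cutter_insert",.027),("brush_insert",.027),("driver_insert",.027),("cutter_stop",.03),("brush_stop",.03),("cutter_wall",.027),("screwdriver",.03)]:
    for r in masks("top",l)[:2]:
        xy=np.array(r["xy"])*[512,384]
        print(l,round(r["p"],2),xy.round(1),np.round(p2w(c,xy,z)[0,:2],3),np.round(bar(c,r["mask"],z),3))
cv2.imwrite("pics/topc.png",cv2.resize(c["img"][115:235,105:415,::-1],None,fx=2.5,fy=2.5,interpolation=cv2.INTER_CUBIC))
E
```

```text
cutter 0.92 [343.1 177.5] [ 0.528 -0.211] [ 0.537 -0.209  0.144  0.019 16.889]
brush 0.78 [275.  193.1] [ 0.494 -0.043] [ 4.9300e-01 -4.4000e-02  1.5000e-02  1.4200e-01  6.9728e+01]
marker 0.63 [308.5 245.5] [ 0.367 -0.118] [ 3.6500e-01 -1.1700e-01  1.6000e-02  1.3100e-01  8.2714e+01]
hex_key 0.5 [139.8 180. ] [0.536 0.287] [0.545 0.295 0.212 0.076 0.892]
hex_key 0.37 [242.8 235.8] [0.394 0.038] [3.90000e-01 4.00000e-02 2.00000e-03 0.00000e+00 1.78647e+02]
screw_tin 0.58 [252.5 113.8] [0.689 0.007] [6.8300e-01 7.0000e-03 6.1000e-02 6.8000e-02 8.8597e+01]
gauge_block 0.66 [284.4 110.7] [ 0.692 -0.071] [ 0.696 -0.072  0.031  0.045 24.023]
tray_black 0.61 [331.  113.4] [ 0.687 -0.187] [ 7.0000e-01 -1.9800e-01  8.4000e-02  1.2000e-01  8.7226e+01]
stopwatch 0.85 [375.8 240.3] [ 0.375 -0.278] [ 0.371 -0.28   0.062  0.051  9.616]
kit_tray 0.75 [193.6 218.2] [0.439 0.155] [0.542 0.218 0.217 0.221 0.731]
cutter_insert 0.9 [193.9 179.2] [0.531 0.151] [0.544 0.148 0.205 0.071 0.451]
brush_insert 0.87 [166.9 175.7] [0.542 0.215] [0.542 0.218 0.208 0.074 1.435]
driver_insert 0.71 [139.2 182.5] [0.527 0.281] [0.541 0.285 0.211 0.074 0.874]
cutter_wall 0.84 [196.2 174.8] [0.542 0.145] [0.544 0.148 0.206 0.07  1.074]
screwdriver 0.63 [136.6 165.1] [0.569 0.286] [0.543 0.288 0.158 0.014 0.671]
```

View pics/topc.png

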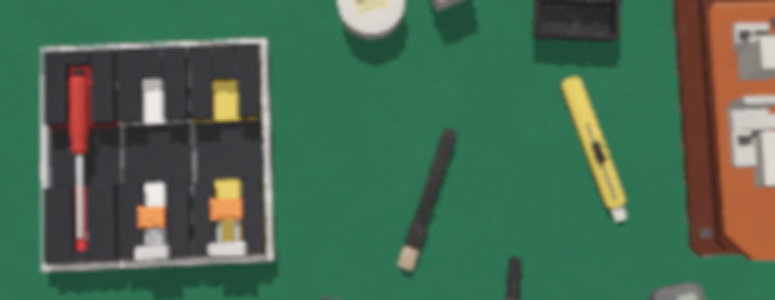

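```bash
python3 - <<'E'
from h import *
o=arm.get_obs()
Rt=R.from_rotvec(o["eef_rot"]).as_matrix()
print(Rt.round(3), tool_delta(o,[.51,.183,.2]))
T=R.from_euler('z',0.9,degrees=True).as_matrix()@np.array([[0,1,0],[1,0,0],[0,0,-1.]])
print(R.from_matrix(Rt.T@T).as_rotvec())
E
```

```text
[[ 0.247  0.969 -0.   ]
 [ 0.969 -0.247 -0.   ]
 [-0.    -0.    -1.   ]] [-34.65697959  44.89559564   3.12983334]
[-7.88645353e-05  6.57160202e-05 -2.65485891e-01]
```

```bash
python3 -m handwheel '[-8.7,11.2,0.8,0,0,-0.07, -17.3,22.4,1.6,0,0,-0.13, -26,33.7,2.3,0,0,-0.2, -34.7,44.9,3.1,0,0,-0.265, -34.7,44.9,3.1,0,0,-0.265, -34.7,44.9,3.1,0,0,-0.265, -34.7,44.9,3.1,0,0,-0.265, -34.7,44.9,3.1,0,0,-0.265, -34.7,44.9,3.1,0,0,-0.265, -34.7,44.9,3.1,0,0,-0.265, -34.7,44.9,3.1,0,0,-0.265, -34.7,44.9,3.1,0,0,-0.265, -34.7,44.9,3.1,0,0,-0.265, -34.7,44.9,3.1,0,0,-0.265, -34.7,44.9,3.1,0,0,-0.265, -34.7,44.9,3.1,0,0,-0.265, -34.7,44.9,3.1,0,0,-0.265]'
python3 - <<'E'
from h import *
c=cam("wrist"); cv2.imwrite("pics/w1.png",cv2.resize(c["img"][:,:,::-1],(800,600)))
print(arm.get_obs())
for l,z in [("kit_tray",.014),("cutter_insert",.027),("brush_insert",.027),("driver_insert",.027)]:
    for r in masks("wrist",l)[:2]:
        xy=np.array(r["xy"])*[512,384]
        print(l,round(r["p"],2),xy.round(1),np.round(p2w(c,xy,z)[0,:2],4),np.round(bar(c,r["mask"],z),4))
np.savez("w1.npz",**c)
E
```

```text
time_s: 2.42
position: [0.5094, 0.1837, 0.2003]
eef_rot: [-2.202, -2.239, -0.001]
wrist_force: [-0.8, -0.4, -0.2]
width: 0.0856
{'time_s': 2.4667, 'joints': array([-0.35834055,  0.4806701 , -0.04282704,  1.78065744,  0.02384678,
        0.88088055,  1.17733018]), 'joint_velocities': array([-0.01618509, -0.00474178, -0.00504161,  0.00238931,  0.00320185,
       -0.00191208,  0.00223972]), 'joint_torque': array([ 9.27451272e-01, -3.85178375e+01,  4.30400586e-01, -1.48360267e+01,
        5.65773714e-02, -2.27423254e-03, -1.62577620e-03]), 'position': array([0.50903604, 0.1844187 , 0.20040443]), 'eef_rot': array([-2.20038500e+00, -2.24043093e+00, -7.10747798e-04]), 'wrist_force': array([-1.34737761e-01, -8.75917999e-04,  1.19485322e+00]), 'wrist_torque': array([0.03425653, 0.05018304, 0.05539947]), 'width': 0.08572168112046483}
kit_tray 0.84 [269.   93.8] [0.4384 0.196 ] [0.5415 0.2182 0.2165 0.2215 1.3822]
cutter_insert 0.56 [220.5 189.6] [0.5294 0.1506] [0.5447 0.1495 0.2071 0.0687 1.1381]
brush_insert 0.9 [291. 189.] [0.5276 0.2197] [0.5425 0.2188 0.2068 0.0684 1.0061]
brush_insert 0.59 [101.2  30. ] [0.3881 0.0491] [ 0.3864  0.0552  0.0419  0.02   14.935 ]
driver_insert 0.94 [351.2 174. ] [0.5116 0.2772] [0.5412 0.2865 0.205  0.072  0.7207]
```

View pics/w1.png

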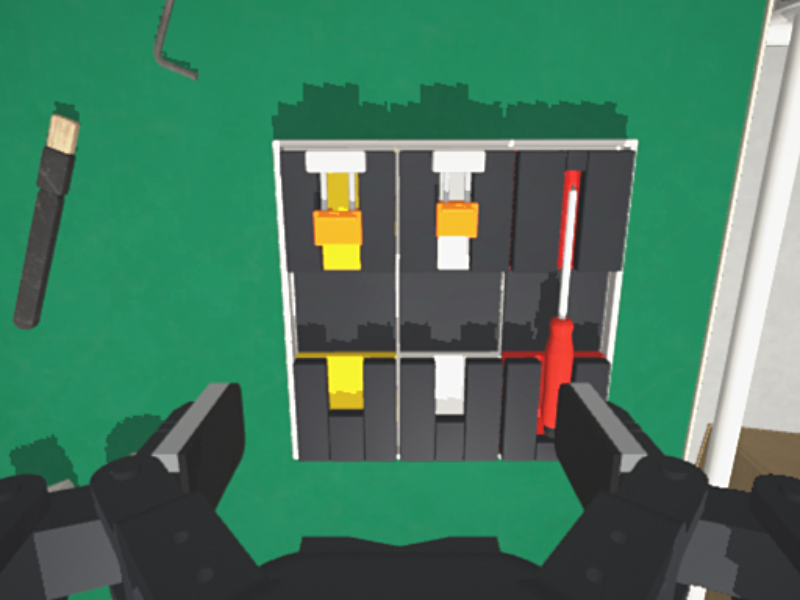

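```bash
cat > chan.py <<'E'
from h import *
def chan(c,verbose=True):
    hsv=cv2.cvtColor(c["img"],cv2.COLOR_RGB2HSV); out={}
    for name,m,cen in [("cutter",(hsv[...,0]>23)&(hsv[...,0]<36)&(hsv[...,1]>120)&(hsv[...,2]>90),(.544,.149)),("brush",(hsv[...,1]<40)&(hsv[...,2]>150),(.5425,.2188))]:
        yaw=np.deg2rad(1.0); u=np.array([np.cos(yaw),np.sin(yaw)]); n=np.array([-u[1],u[0]])
        ys,xs=np.nonzero(m); w=p2w(c,np.stack([xs,ys],1),.015)[:,:2]-cen
        a=w@u; b=w@n
        pts=[]
        for lo,hi in [(-.047,-.034),(.036,.064)]:
            k=(a>lo)&(a<hi)&(abs(b)<.014)
            # rows: edges per image row
            mids=[]
            for r in np.unique(ys[k]):
                q=b[k&(ys==r)]
                mids.append((a[k&(ys==r)].mean(),(q.max()+q.min())/2,q.max()-q.min()))
            mids=np.array(mids)
            if len(mids): 
                print(name,lo,len(mids),"mid",np.median(mids,0).round(4)); pts.append(np.median(mids,0))
        out[name]=pts
    return out
E
python3 - <<'E'
from chan import *
c=dict(np.load("w1.npz")); chan(c)
E
```

```text
cutter -0.047 12 mid [-0.0402 -0.0011  0.0219]
cutter 0.036 24 mid [ 0.0496 -0.0007  0.0219]
brush -0.047 13 mid [-0.0404  0.0001  0.0189]
brush 0.036 24 mid [0.0499 0.0004 0.0182]
```

```bash
python3 - <<'E'
from h import *
o=arm.get_obs()
Rt=R.from_rotvec(o["eef_rot"]).as_matrix()
print(tool_delta(o,[.535,-.207,.15]))
T=R.from_euler('z',17,degrees=True).as_matrix()@np.array([[0,1,0],[1,0,0],[0,0,-1.]])
print(R.from_matrix(Rt.T@T).as_rotvec())
E
```

```text
[-39.15002692   1.87090329   5.02568411]
[-1.21208658e-04 -5.09085166e-04 -2.78605965e-01]
```

```bash
python3 -m handwheel '[-10,0.5,1,0,0,-0.1, -20,1,2,0,0,-0.2, -39.2,1.9,5,0,0,-0.28, -39.2,1.9,5,0,0,-0.28, -39.2,1.9,5,0,0,-0.28, -39.2,1.9,5,0,0,-0.28, -39.2,1.9,5,0,0,-0.28, -39.2,1.9,5,0,0,-0.28, -39.2,1.9,5,0,0,-0.28, -39.2,1.9,5,0,0,-0.28, -39.2,1.9,5,0,0,-0.28, -39.2,1.9,5,0,0,-0.28, -39.2,1.9,5,0,0,-0.28]' 5
python3 - <<'E'
from h import *
c=cam("wrist"); cv2.imwrite("pics/w2.png",cv2.resize(c["img"][:,:,::-1],(800,600)))
o=arm.get_obs(); print(o["position"],o["eef_rot"],o["joints"])
for r in masks("wrist","cutter")[:2]:
    xy=np.array(r["xy"])*[512,384]
    print(round(r["p"],2),xy.round(1),np.round(bar(c,r["mask"],.01),4),np.round(bar(c,r["mask"],.005),4))
np.savez("w2.npz",**c)
hsv=cv2.cvtColor(c["img"],cv2.COLOR_RGB2HSV)
m=((hsv[...,0]>20)&(hsv[...,0]<36)&(hsv[...,1]>120)&(hsv[...,2]>90)).astype(np.uint8)
n,l,s,ce=cv2.connectedComponentsWithStats(m); k=1+s[1:,4].argmax(); print(s[k],np.round(bar(c,l==k,.01),4),np.round(bar(c,l==k,.005),4))
E
```

```text
time_s: 3.75
position: [0.5353, -0.207, 0.1504]
eef_rot: [-1.867, -2.526, -0.002]
wrist_force: [-1.1, 1.4, 1.3]
width: 0.0498
[ 0.5355109  -0.20639625  0.15052024] [-1.86554856e+00 -2.52696752e+00 -2.39982384e-03] [ 0.39616865  0.58868464 -0.10257151  1.74523273  0.07619303  0.81163665
  2.127976  ]
0.91 [248.4 173.7] [ 0.5368 -0.212   0.1477  0.0195 17.3655] [ 0.5379 -0.2117  0.1503  0.0199 17.3655]
[ 237  106   24  150 2811] [ 0.543  -0.2098  0.1344  0.019  17.3656] [ 0.5443 -0.2095  0.1367  0.0194 17.3656]
```

View pics/w2.png

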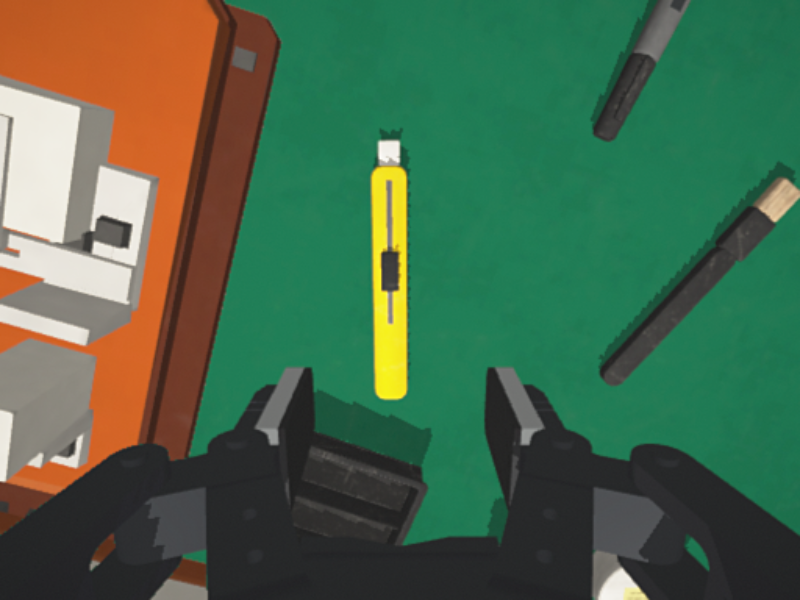

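```bash
python3 - <<'E'
from h import *
o=arm.get_obs()
Rt=R.from_rotvec(o["eef_rot"]).as_matrix()
print(tool_delta(o,[.543,-.2099,.003]))
T=R.from_euler('z',17.37,degrees=True).as_matrix()@np.array([[0,1,0],[1,0,0],[0,0,-1.]])
print(R.from_matrix(Rt.T@T).as_rotvec(),R.from_rotvec(o["eef_rot"]).as_matrix().round(4))
E
```

```text
[-0.57313206  0.59288117 14.76367463]
[ 0.00090627 -0.00108574 -0.00391055] [[-2.948e-01  9.556e-01  5.000e-04]
 [ 9.556e-01  2.948e-01  1.300e-03]
 [ 1.100e-03  9.000e-04 -1.000e+00]]
```

```bash
python3 -m handwheel '[-0.3,0.3,4,0,0,-0.004, -0.55,0.6,8,0,0,-0.004, -0.55,0.6,11,0,0,-0.004, -0.55,0.6,13,0,0,-0.004, -0.55,0.6,14,0,0,-0.004, -0.55,0.6,14.7,0,0,-0.004, -0.55,0.6,14.7,0,0,-0.004, -0.55,0.6,14.7,0,0,-0.004]' 5
python3 - <<'E'
from h import *
c=cam("wrist"); cv2.imwrite("pics/w3.png",cv2.resize(c["img"][:,:,::-1],(800,600)))
o=arm.get_obs(); print(o["position"],o["wrist_force"],tool_delta(o,[.543,-.2099,.003]))
E
```

```text
time_s: 4.52
position: [0.5433, -0.2123, 0.0044]
eef_rot: [1.863, 2.527, 0.001]
wrist_force: [0.0, 0.2, -0.4]
width: 0.0496
[ 0.54353691 -0.2126218   0.00482863] [-0.32119136  0.2399189  -0.11173699] [0.27621042 0.02863998 0.18245868]
```

View pics/w3.png

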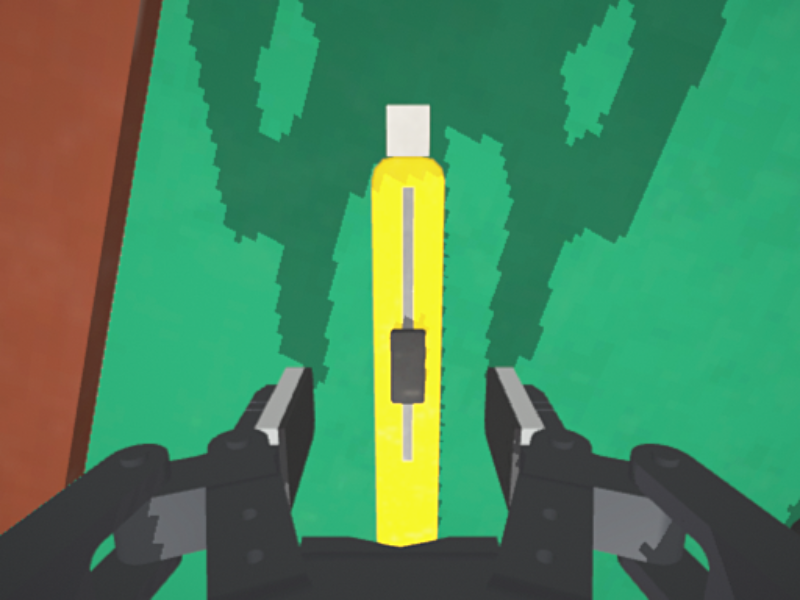

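```bash
python3 -m handwheel '[0.27,0,0.2,0,0,0, 0.27,0,0.2,0,0,0, 0.27,0,0.2,0,0,0]' 
python3 -m handwheel '[0,0,0,0,0,0, 0,0,0,0,0,0, 0,0,0,0,0,0, 0,0,0,0,0,0, 0,0,0,0,0,0, 0,0,0,0,0,0, 0,0,0,0,0,0]' 1 70
python3 - <<'E'
from h import *
o=arm.get_obs(); print(o["position"],o["wrist_force"],o["width"],R.from_rotvec(o["eef_rot"]).as_matrix().round(4))
E
```

```text
time_s: 4.82
position: [0.5418, -0.2099, 0.0021]
eef_rot: [1.864, 2.527, 0.001]
wrist_force: [-0.8, -0.4, 0.1]
width: 0.0499
time_s: 5.4
position: [0.5417, -0.2102, 0.0019]
eef_rot: [1.865, 2.527, -0.0]
wrist_force: [-1.2, -0.1, 5.8]
width: 0.0168
[ 0.54167411 -0.21022389  0.00185345] [-1.18300706 -0.10619113  5.75933374] 0.01678821728746398 [[-2.947e-01  9.556e-01  5.000e-04]
 [ 9.556e-01  2.947e-01 -4.000e-04]
 [-5.000e-04  4.000e-04 -1.000e+00]]
```

```bash
python3 -m handwheel '[0,0,-3,0,0,0, 0,0,-6,0,0,0, 0,0,-10,0,0,0, 0,0,-11,0,0,0, 0,0,-11,0,0,0]'
python3 - <<'E'
from h import *
c=cam("wrist"); cv2.imwrite("pics/w4.png",cv2.resize(c["img"][:,:,::-1],(800,600)))
o=arm.get_obs(); print(o["position"],o["wrist_force"],o["width"],tool_delta(o,[.57,.1486,.11]))
Rt=R.from_rotvec(o["eef_rot"]).as_matrix()
T=R.from_euler('z',1.2,degrees=True).as_matrix()@np.array([[0,1,0],[1,0,0],[0,0,-1.]])
print(R.from_matrix(Rt.T@T).as_rotvec())
E
```

```text
time_s: 5.82
position: [0.5439, -0.2109, 0.1147]
eef_rot: [1.861, 2.521, 0.004]
wrist_force: [0.5, 0.2, 0.4]
width: 0.0165
[ 0.54213471 -0.21026999  0.11225477] [ 0.42159045 -0.30086875 -0.00080682] 0.016690414963825485 [33.47157028 13.24037014  0.19715482]
[0.00241603 0.00139718 0.27826184]
```

View pics/w4.png

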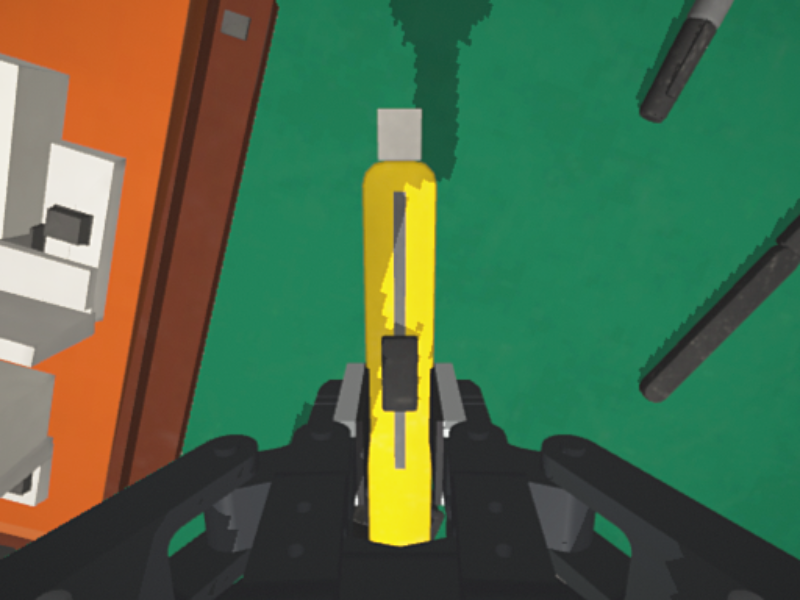

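```bash
python3 -m handwheel '[3,0.5,0,0,0,0, 7,1.5,0.2,0,0,0.05, 33.5,13.2,0.2,0,0,0.278, 33.5,13.2,0.2,0,0,0.278, 33.5,13.2,0.2,0,0,0.278, 33.5,13.2,0.2,0,0,0.278, 33.5,13.2,0.2,0,0,0.278, 33.5,13.2,0.2,0,0,0.278, 33.5,13.2,0.2,0,0,0.278, 33.5,13.2,0.2,0,0,0.278, 33.5,13.2,0.2,0,0,0.278, 33.5,13.2,0.2,0,0,0.278, 33.5,13.2,0.2,0,0,0.278, 33.5,13.2,0.2,0,0,0.278]'
python3 - <<'E'
from h import *
from chan import chan
c=cam("wrist"); cv2.imwrite("pics/w5.png",cv2.resize(c["img"][:,:,::-1],(800,600)))
o=arm.get_obs(); print(o["position"],o["wrist_force"],o["width"],R.from_rotvec(o["eef_rot"]).as_matrix().round(4))
chan(c); np.savez("w5.npz",**c)
E
```

```text
time_s: 7.03
position: [0.5686, 0.1463, 0.1085]
eef_rot: [2.202, 2.241, -0.004]
wrist_force: [0.2, -0.5, -1.5]
width: 0.0168
[0.56872874 0.14670855 0.10880012] [0.20900585 0.2094781  0.03892172] 0.016407526778518207 [[-0.0179  0.9998 -0.001 ]
 [ 0.9998  0.0179 -0.0014]
 [-0.0014 -0.0011 -1.    ]]
cutter -0.047 20 mid [-0.0406  0.0087  0.0048]
cutter 0.036 35 mid [ 0.0495 -0.0004  0.0265]
brush -0.047 20 mid [-0.0405  0.0015  0.017 ]
brush 0.036 35 mid [0.0496 0.0017 0.0171]
```

View pics/w5.png

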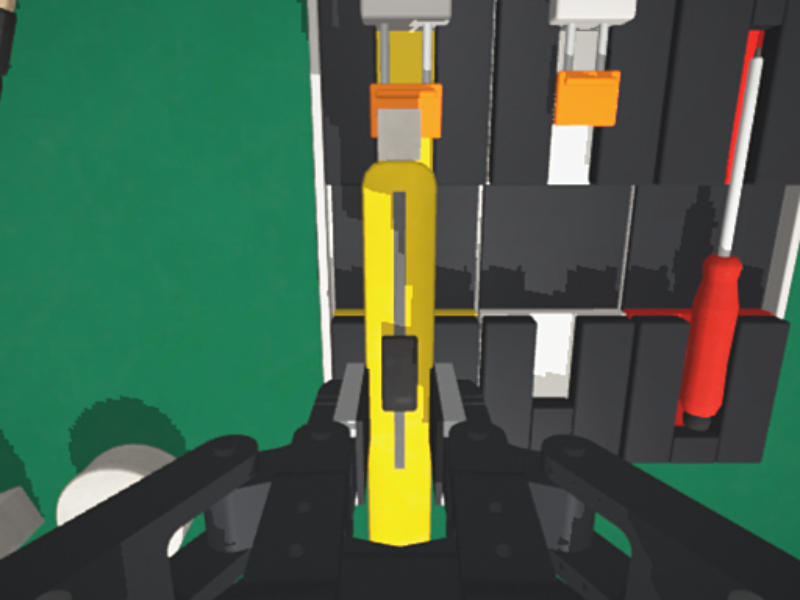

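```bash
python3 - <<'E'
from h import *
for i in range(4):
    c=cam("wrist"); o=arm.get_obs()
    hsv=cv2.cvtColor(c["img"],cv2.COLOR_RGB2HSV)
    m=((hsv[...,0]>8)&(hsv[...,0]<=21)&(hsv[...,1]>150)).astype(np.uint8)
    n,l,s,ce=cv2.connectedComponentsWithStats(m)
    print(o["position"].round(4),[(s[k].tolist()) for k in range(1,n) if s[k][4]>150])
np.savez("w6.npz",**c)
from chan import chan
chan(c)
E
```

```text
[0.5689 0.1471 0.109 ] [[353, 44, 44, 37, 1416], [236, 52, 46, 37, 1054]]
[0.5689 0.1475 0.1092] [[353, 44, 43, 37, 1391], [235, 52, 47, 37, 1047]]
[0.5689 0.1479 0.1093] [[352, 44, 43, 37, 1392], [235, 52, 46, 37, 1061]]
[0.5689 0.1482 0.1094] [[351, 44, 43, 37, 1394], [234, 52, 46, 36, 1069]]
cutter -0.047 20 mid [-0.0408 -0.0006  0.0239]
cutter 0.036 35 mid [0.0496 0.0002 0.027 ]
brush -0.047 20 mid [-0.0407  0.0014  0.0171]
brush 0.036 35 mid [0.0496 0.0017 0.0169]
```

```bash
python3 -m handwheel '[0.1,0.3,1.5,-0.06,0,-0.003, 0.1,0.7,3,-0.12,0,-0.003, 0.1,0.7,4.1,-0.175,0,-0.003, 0.1,0.7,4.1,-0.175,0,-0.003, 0.1,0.7,4.1,-0.175,0,-0.003, 0.1,0.7,4.1,-0.175,0,-0.003, 0.1,0.7,4.1,-0.175,0,-0.003, 0.1,0.7,4.1,-0.175,0,-0.003]'
python3 - <<'E'
from h import *
for i in range(3):
    c=cam("wrist"); o=arm.get_obs()
print(o["position"],R.from_rotvec(o["eef_rot"]).as_matrix().round(4),o["wrist_force"])
np.savez("w7.npz",**c)
cv2.imwrite("pics/w7.png",cv2.resize(c["img"][:,:,::-1],(800,600),interpolation=cv2.INTER_CUBIC))
E
```

```text
time_s: 7.95
position: [0.5773, 0.1501, 0.0693]
eef_rot: [2.105, 2.155, 0.192]
wrist_force: [0.1, 0.0, -0.6]
width: 0.0165
[0.57647319 0.15011829 0.06878694] [[-0.0239  0.9843  0.175 ]
 [ 0.9997  0.0235  0.0042]
 [ 0.      0.175  -0.9846]] [-0.46584704 -0.58252255 -0.42783818]
```

View pics/w7.png

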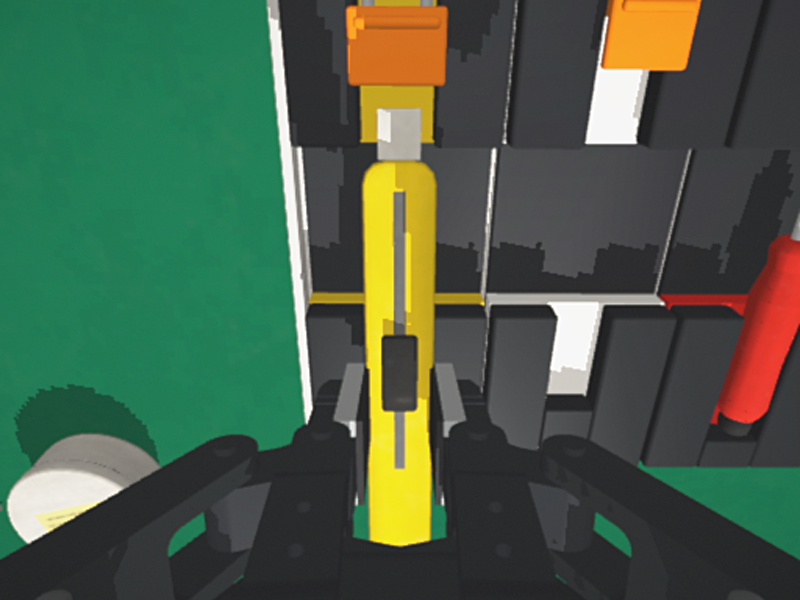

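```bash
cat > ed.py <<'E'
from h import *
def edges(c,label,rows,lo,hi,z=.015):
    # strongest sat/val edges per row between columns lo..hi -> world pts in tool frame mid
    hsv=cv2.cvtColor(c["img"],cv2.COLOR_RGB2HSV).astype(float)
    v=c["img"].astype(float)
    f=cv2.GaussianBlur(v.max(2),(3,3),0)
    L=[];Rr=[]
    for r in rows:
        g=np.diff(f[r,lo:hi]); i=g.argmax(); j=g.argmin()
        def sub(k,s):
            if 0<k<len(g)-1:
                a,b,d=s*g[k-1],s*g[k],s*g[k+1]; den=a-2*b+d
                return k+(0.5*(a-d)/den if den else 0)
            return k
        L.append((lo+sub(i,1)+.5,r)); Rr.append((lo+sub(j,-1)+.5,r))
    return p2w(c,L,z),p2w(c,Rr,z),np.array(L),np.array(Rr)
E
python3 - <<'E'
from ed import *
c=dict(np.load("w7.npz"))
for nm,rows,lo,hi in [("cut nose",range(57,68),222,290),("cut nose2",range(70,90),222,290),("br nose",range(50,88),370,425),("br heel",range(205,235),345,390)]:
    a,b,L,Rr=edges(c,nm,rows,lo,hi)
    m=(a+b)/2; print(nm,np.median(L[:,0]),np.median(Rr[:,0]),"mid",np.median(m[:,:2],0).round(4),"w",np.median(b[:,1]-a[:,1]).round(4))
E
```

```text
cut nose 230.06775067750678 277.16988950276243 mid [0.4998 0.1477] w 0.024
cut nose2 230.65121712605855 276.5544157567099 mid [0.5084 0.1479] w 0.024
br nose 377.5797112475145 410.4674592688251 mid [0.5012 0.2201] w 0.0169
br heel 353.91687224292264 380.98143347050757 mid [0.5913 0.2219] w 0.0171
```

```bash
python3 - <<'E'
from h import *
c=dict(np.load("w7.npz"))
s=1.5625
for n,px,z,X in [("edge-30 top",(470,147),.027,-30),("floor edge -30",(370,143),.015,-30),("+30 top",(340,306),.027,30),("+30 brush floor",(575,304),.015,30),("roof front",(397,85),.036,-49),("roof front2",(397,85),.032,-49),("brush roof",(640,70),.036,-53.5)]:
    w=p2w(c,[np.array(px)/s],z)[0]; print(n,w.round(4),"centre x", round(w[0]-X/1000,4))
E
```

```text
edge-30 top [0.5132 0.1715 0.027 ] centre x 0.5432
floor edge -30 [0.5147 0.1391 0.015 ] centre x 0.5447
+30 top [0.5709 0.1288 0.027 ] centre x 0.5409
+30 brush floor [0.5738 0.2192 0.015 ] centre x 0.5438
roof front [0.4949 0.1479 0.036 ] centre x 0.5439
roof front2 [0.4951 0.1479 0.032 ] centre x 0.5441
brush roof [0.4892 0.2167 0.036 ] centre x 0.5427
```

```bash
python3 -m handwheel '[-0.11,-0.3,1.5,0,0,0.003, -0.11,-0.7,2.7,0,0,0.003, -0.11,-0.7,3.2,0,0,0.003, -0.11,-0.7,3.35,0,0,0.003, -0.11,-1.2,3.4,0,0,0.003, -0.11,-1.8,3.45,0,0,0.003, -0.11,-2.2,3.5,0,0,0.003, -0.11,-2.2,3.5,0,0,0.003, -0.11,-2.2,3.5,0,0,0.003, -0.11,-2.2,3.5,0,0,0.003]'
python3 - <<'E'
from h import *
for i in range(3):
    c=cam("wrist"); o=arm.get_obs()
print(o["position"],R.from_rotvec(o["eef_rot"]).as_matrix().round(4),o["wrist_force"])
np.savez("w8.npz",**c)
cv2.imwrite("pics/w8.png",cv2.resize(c["img"][:,:,::-1],(800,600),interpolation=cv2.INTER_CUBIC))
s=cam("scene");cv2.imwrite("pics/s8.png",cv2.resize(s["img"][130:230,150:310,::-1],(800,500),interpolation=cv2.INTER_CUBIC))
E
```

```text
time_s: 8.93
position: [0.5606, 0.1489, 0.0304]
eef_rot: [2.108, 2.153, 0.19]
wrist_force: [0.3, 0.0, -0.0]
width: 0.0164
[0.56065639 0.14871411 0.03022076] [[-2.120e-02  9.844e-01  1.747e-01]
 [ 9.998e-01  2.080e-02  4.100e-03]
 [ 4.000e-04  1.747e-01 -9.846e-01]] [ 0.32100845  0.21269022 -0.56018185]
```

View pics/w8.png

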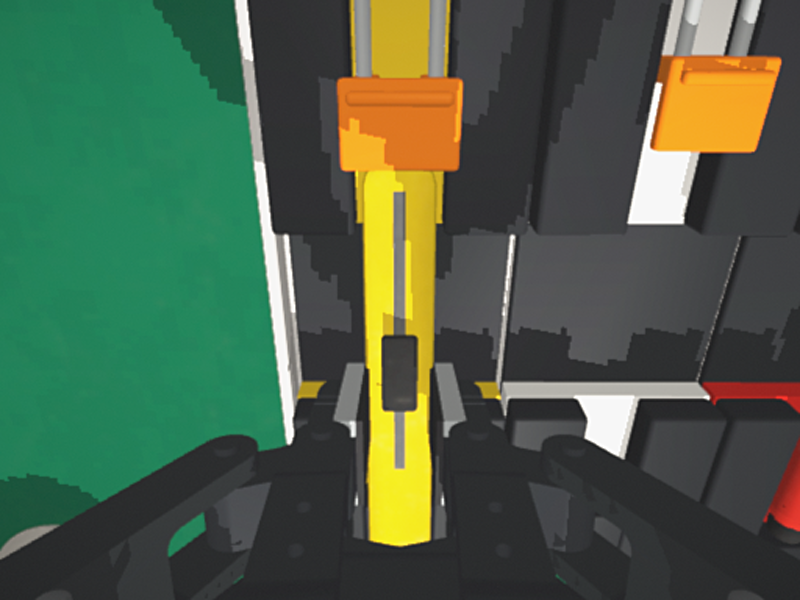

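View pics/s8.png

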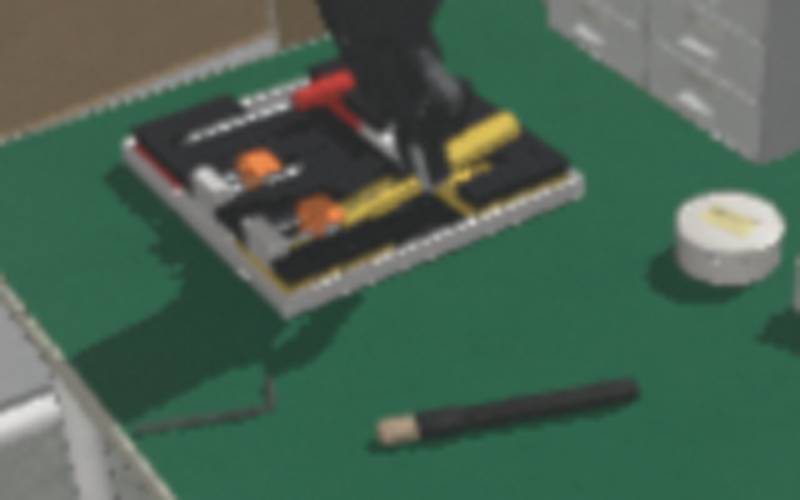

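```bash
python3 -m handwheel '[0,-0.5,-0.08,0,0,0, 0,-1,-0.17,0,0,0, 0,-1.4,-0.22,0,0,0, 0,-1.4,-0.22,0,0,0, 0,-1.4,-0.22,0,0,0]'
python3 -m handwheel '[0,-0.3,-0.05,0,0,0, 0,-0.3,-0.05,0,0,0, 0,-0.3,-0.05,0,0,0, 0,-0.3,-0.05,0,0,0]'
python3 - <<'E'
from h import *
c=cam("wrist"); o=arm.get_obs()
print(o["position"],o["wrist_force"])
cv2.imwrite("pics/w9.png",cv2.resize(c["img"][:,:,::-1],(800,600),interpolation=cv2.INTER_CUBIC))
E
```

```text
time_s: 9.55
position: [0.5472, 0.1484, 0.0303]
eef_rot: [2.107, 2.152, 0.192]
wrist_force: [2.6, -0.5, -0.2]
width: 0.0171
time_s: 9.88
position: [0.5447, 0.1484, 0.0303]
eef_rot: [2.107, 2.152, 0.193]
wrist_force: [5.5, -1.1, 0.1]
width: 0.0169
[0.54472773 0.14841366 0.03028035] [ 5.39633544 -0.58687213 -0.06865163]
```

View pics/w9.png

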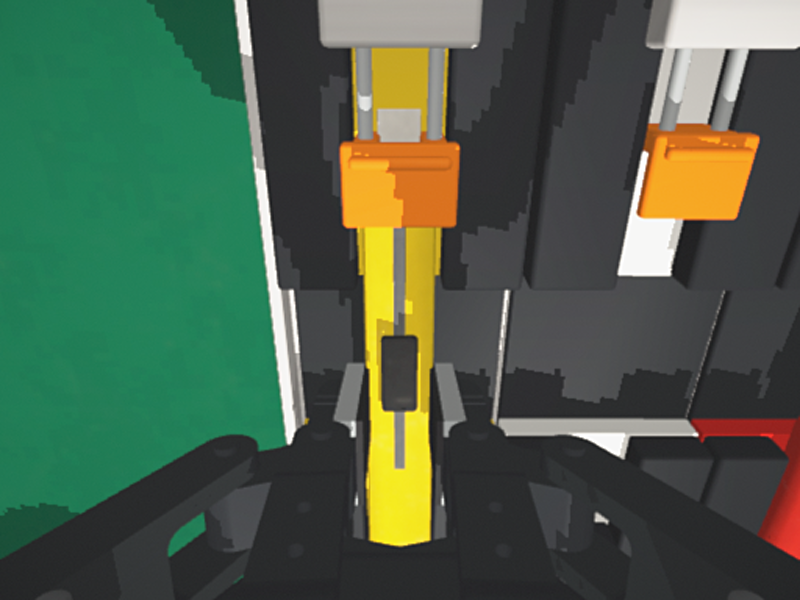

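```bash
python3 -m handwheel '[0,-0.25,-0.02,0,0,0, 0,-0.5,-0.05,0,0,0, 0,-0.5,-0.05,0,0,0, 0,-0.5,-0.05,0,0,0, 0,-0.5,-0.05,0,0,0, 0,-0.5,-0.05,0,0,0]'
python3 - <<'E'
from h import *
c=cam("wrist"); o=arm.get_obs()
print(o["position"],o["wrist_force"])
cv2.imwrite("pics/w10.png",cv2.resize(c["img"][:,:,::-1],(800,600),interpolation=cv2.INTER_CUBIC))
E
```

```text
time_s: 10.43
position: [0.5409, 0.1484, 0.0303]
eef_rot: [2.106, 2.15, 0.196]
wrist_force: [6.3, -0.6, 0.7]
width: 0.0165
[0.54088506 0.14835201 0.03031721] [5.74102054 0.11060094 0.81601513]
```

View pics/w10.png

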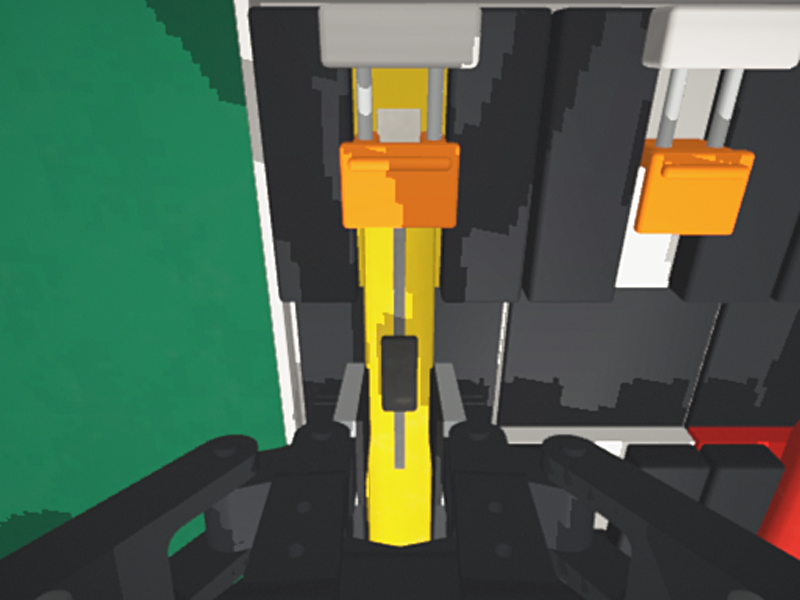

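```bash
python3 -m handwheel '[0,-0.15,-0.03,0,0,0, 0,-0.3,-0.05,0,0,0, 0,-0.3,-0.05,0,0,0, 0,-0.3,0.15,0.03,0,0, 0,-0.3,0.36,0.058,0,0, 0,-0.3,0.36,0.058,0,0, 0,-0.3,0.36,0.058,0,0, 0,-0.3,0.36,0.058,0,0]'
python3 - <<'E'
from h import *
c=cam("wrist"); o=arm.get_obs()
print(o["position"],o["wrist_force"],R.from_rotvec(o["eef_rot"]).as_matrix().round(4))
cv2.imwrite("pics/w11.png",cv2.resize(c["img"][:,:,::-1],(800,600),interpolation=cv2.INTER_CUBIC))
s=cam("scene");cv2.imwrite("pics/s11.png",cv2.resize(s["img"][130:230,150:310,::-1],(800,500),interpolation=cv2.INTER_CUBIC))
E
```

```text
time_s: 11.15
position: [0.5396, 0.1483, 0.0264]
eef_rot: [2.136, 2.18, 0.138]
wrist_force: [8.2, -0.4, -0.2]
width: 0.0166
[0.53952989 0.14828684 0.02638867] [ 6.46943756 -1.53403512  0.0526404 ] [[-0.0207  0.992   0.1243]
 [ 0.9998  0.0203  0.004 ]
 [ 0.0014  0.1243 -0.9922]]
```

View pics/w11.png

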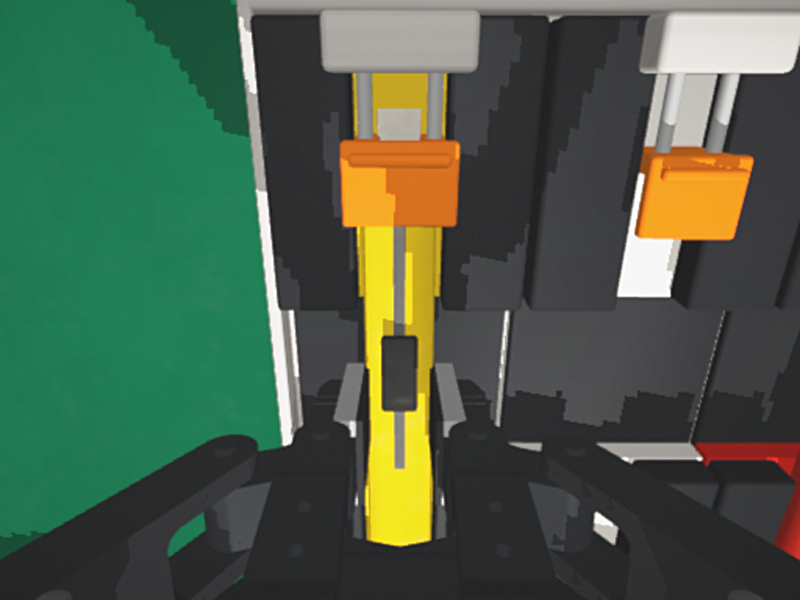

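View pics/s11.png

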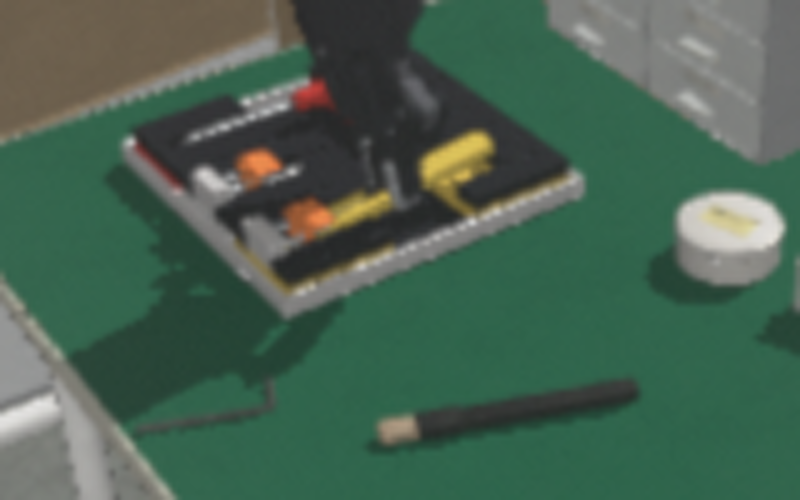

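```bash
python3 -m handwheel '[0,-0.12,0.2,0.03,0,0, 0,-0.13,0.45,0.063,0,0, 0,-0.13,0.45,0.063,0,0, 0,-0.13,0.45,0.063,0,0]'
python3 - <<'E'
from h import *
o=arm.get_obs()
print(o["position"],o["wrist_force"],R.from_rotvec(o["eef_rot"]).as_matrix().round(4))
E
```

```text
time_s: 11.58
position: [0.5393, 0.1482, 0.0217]
eef_rot: [2.169, 2.213, 0.07]
wrist_force: [6.7, -0.5, 1.7]
width: 0.0166
[0.53928788 0.14824014 0.02172358] [ 6.67338495 -0.50432973  1.68933775] [[-0.0204  0.9979  0.0621]
 [ 0.9998  0.0202  0.0028]
 [ 0.0015  0.0621 -0.9981]]
```

```bash
python3 -m handwheel '[0,0,0.2,0.03,0,0, 0,0,0.45,0.062,0,0, 0,0,0.45,0.062,0,0, 0,0,0.45,0.062,0,0]'
python3 - <<'E'
from h import *
c=cam("wrist"); o=arm.get_obs()
print(o["position"],o["wrist_force"],R.from_rotvec(o["eef_rot"]).as_matrix().round(4))
cv2.imwrite("pics/w12.png",cv2.resize(c["img"][:,:,::-1],(800,600),interpolation=cv2.INTER_CUBIC))
s=cam("scene");cv2.imwrite("pics/s12.png",cv2.resize(s["img"][130:230,150:310,::-1],(800,500),interpolation=cv2.INTER_CUBIC))
E
```

```text
time_s: 11.92
position: [0.5395, 0.1483, 0.0171]
eef_rot: [-2.198, -2.243, -0.002]
wrist_force: [7.5, -0.1, 0.7]
width: 0.0169
[0.53927032 0.14832495 0.01709236] [ 8.20221539 -0.07754311  0.95869185] [[-2.060e-02  9.998e-01  1.000e-04]
 [ 9.998e-01  2.060e-02  1.500e-03]
 [ 1.500e-03  1.000e-04 -1.000e+00]]
```

View pics/w12.png

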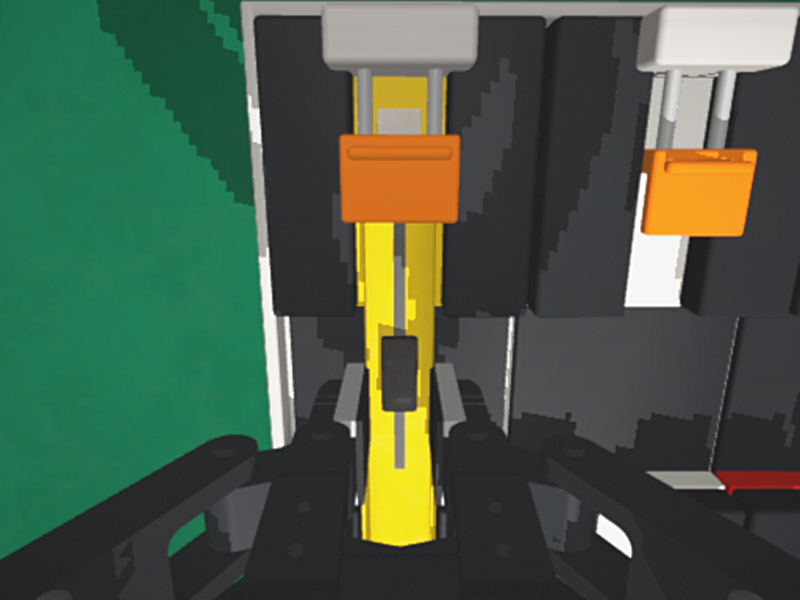

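View pics/s12.png

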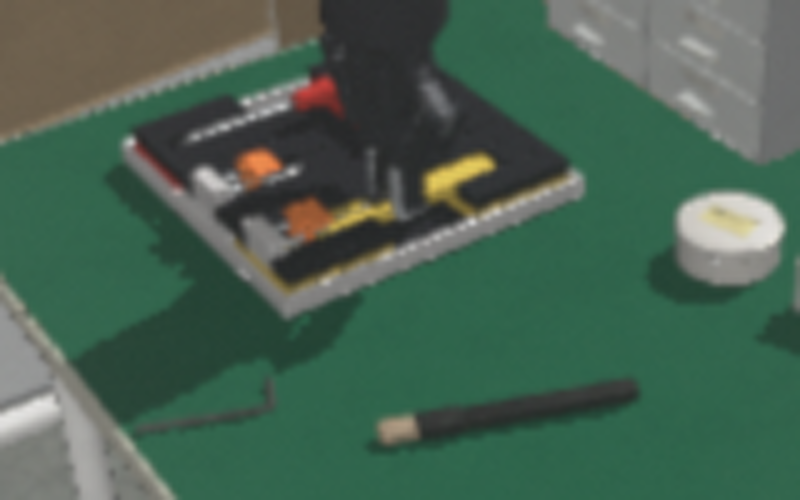

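```bash
python3 -m handwheel '[0,0.1,0.03,0,0,0, 0,0.2,0.03,0,0,0, 0,0.28,0.03,0,0,0, 0,0.28,0.03,0,0,0, 0,0.28,0.03,0,0,0, 0,0.28,0.03,0,0,0]'
python3 -m handwheel '[0,0,0,0,0,0, 0,0,0,0,0,0, 0,0,0,0,0,0, 0,0,0,0,0,0, 0,0,0,0,0,0]' 4.5
python3 -m handwheel '[0,0,-1,0,0,0, 0,0,-3,0,0,0, 0,0,-6,0,0,0, 0,0,-10,0,0,0, 0,0,-12,0,0,0, 0,0,-12,0,0,0, 0,0,-12,0,0,0]'
python3 - <<'E'
from h import *
c=cam("wrist"); o=arm.get_obs()
print(o["position"],o["wrist_force"],R.from_rotvec(o["eef_rot"]).as_matrix().round(4))
np.savez("w13.npz",**c)
cv2.imwrite("pics/w13.png",cv2.resize(c["img"][:,:,::-1],(800,600),interpolation=cv2.INTER_CUBIC))
s=cam("scene");cv2.imwrite("pics/s13.png",cv2.resize(s["img"][130:230,150:310,::-1],(800,500),interpolation=cv2.INTER_CUBIC))
E
```

```text
time_s: 12.52
position: [0.5409, 0.1484, 0.017]
eef_rot: [-2.196, -2.243, 0.001]
wrist_force: [5.5, -0.6, 3.7]
width: 0.0165
time_s: 12.93
position: [0.5367, 0.1482, 0.0154]
eef_rot: [-2.192, -2.24, 0.012]
wrist_force: [0.1, -0.2, 0.3]
width: 0.045
time_s: 13.52
position: [0.5395, 0.1484, 0.1377]
eef_rot: [-2.195, -2.242, 0.004]
wrist_force: [-0.5, 0.4, -1.0]
width: 0.0452
[0.53841269 0.14812661 0.13613729] [-0.72952039  0.75959954  0.25208316] [[-2.130e-02  9.997e-01 -8.400e-03]
 [ 9.998e-01  2.130e-02  1.000e-04]
 [ 2.000e-04 -8.400e-03 -1.000e+00]]
```

View pics/w13.png

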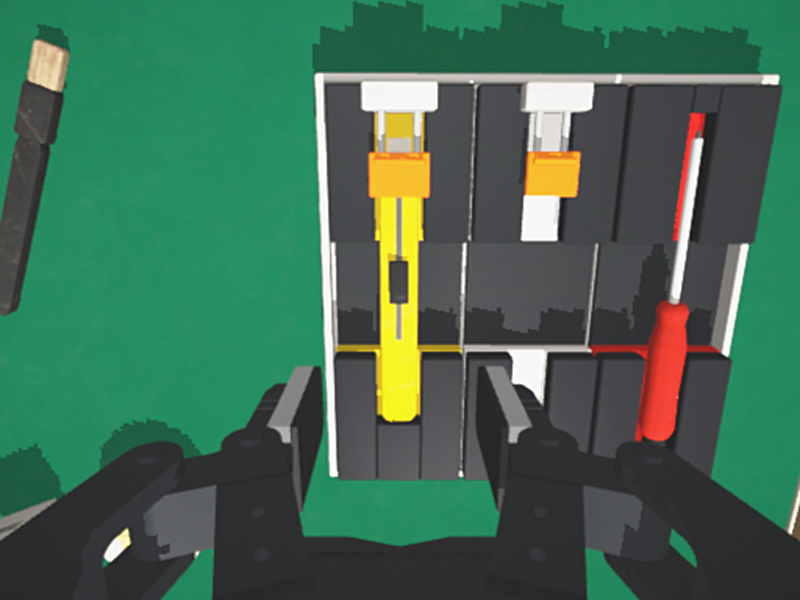

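View pics/s13.png

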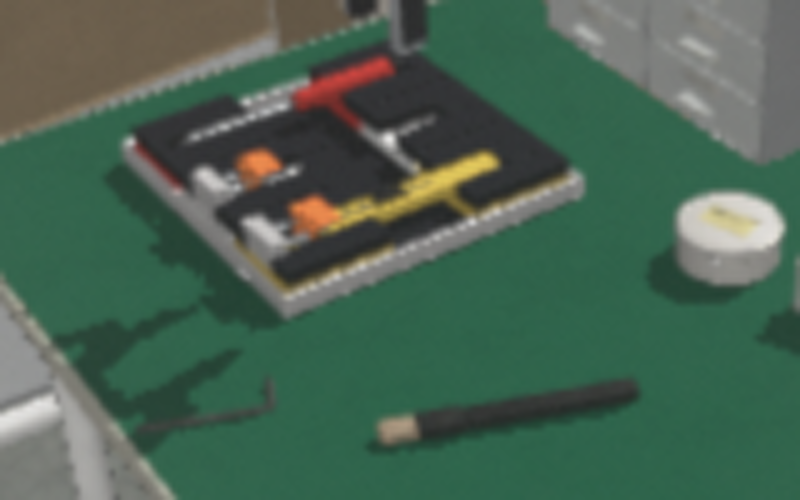

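```bash
python3 - <<'E'
from h import *
for i in range(2): cam("top")
o=arm.get_obs()
Rt=R.from_rotvec(o["eef_rot"]).as_matrix()
print(o["position"],tool_delta(o,[.485,-.042,.15]))
T=R.from_euler('z',-20.3,degrees=True).as_matrix()@np.array([[0,1,0],[1,0,0],[0,0,-1.]])
print(R.from_matrix(Rt.T@T).as_rotvec())
E
```

```text
[0.53773791 0.14786383 0.13445729] [-18.87055498  -5.69532038  -1.47541199]
[-0.01116381  0.002872    0.37565187]
```

```bash
python3 -m handwheel '[-3.5,-1,-1,0,0,0.08, -18.9,-5.7,-1.4,-0.006,0,0.376, -18.9,-5.7,-1.4,-0.006,0,0.376, -18.9,-5.7,-1.4,-0.006,0,0.376, -18.9,-5.7,-1.4,-0.006,0,0.376, -18.9,-5.7,-1.4,-0.006,0,0.376, -18.9,-5.7,-1.4,-0.006,0,0.376, -18.9,-5.7,-1.4,-0.006,0,0.376, -18.9,-5.7,-1.4,-0.006,0,0.376, -18.9,-5.7,-1.4,-0.006,0,0.376, -18.9,-5.7,-1.4,-0.006,0,0.376, -18.9,-5.7,-1.4,-0.006,0,0.376]'
python3 - <<'E'
from h import *
for i in range(3): c=cam("wrist")
cv2.imwrite("pics/w14.png",cv2.resize(c["img"][:,:,::-1],(800,600)))
o=arm.get_obs(); print(o["position"],R.from_rotvec(o["eef_rot"]).as_matrix().round(4))
for r in masks("wrist","brush")[:2]:
    xy=np.array(r["xy"])*[512,384]
    b=bar(c,r["mask"],.01)
    print(round(r["p"],2),xy.round(1),np.round(b,4),np.round(bar(c,r["mask"],.005),4), tool_delta(o,[b[0],b[1],.003]))
E
```

```text
time_s: 14.72
position: [0.4863, -0.0409, 0.1501]
eef_rot: [-2.576, -1.797, 0.004]
wrist_force: [-0.6, 0.7, -0.6]
width: 0.0447
[ 0.48622228 -0.0415409   0.15022098] [[ 3.466e-01  9.380e-01 -2.100e-03]
 [ 9.380e-01 -3.466e-01 -9.000e-04]
 [-1.600e-03 -1.700e-03 -1.000e+00]]
0.6 [252.5 175.3] [ 4.92700e-01 -4.48000e-02  1.70000e-02  1.41700e-01  6.93107e+01] [ 4.93900e-01 -4.53000e-02  1.73000e-02  1.44200e-01  6.93107e+01] [-0.05811463  0.74134589 14.72095848]
```

View pics/w14.png

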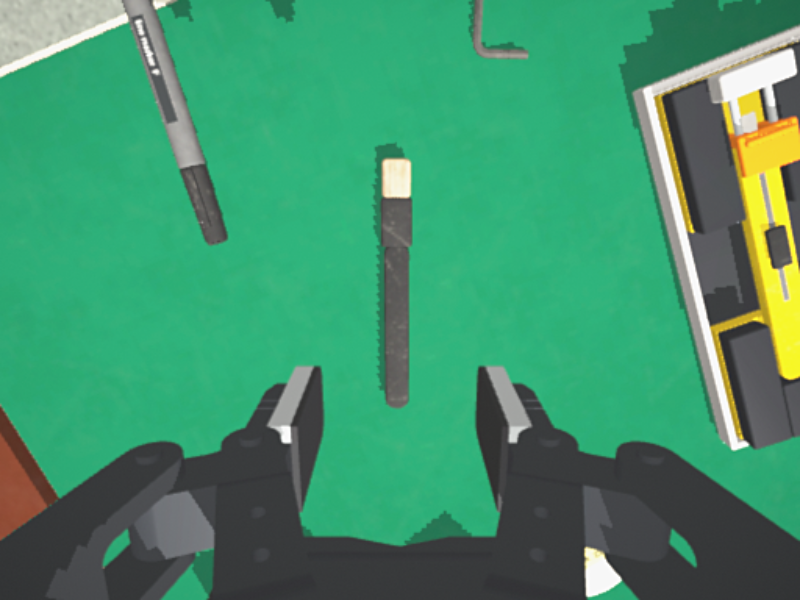

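```bash
python3 -m handwheel '[0,0.4,4,0,0,0.004, -0.06,0.74,8,0,0,0.004, -0.06,0.74,11,0,0,0.004, -0.06,0.74,13,0,0,0.004, -0.06,0.74,14,0,0,0.004, -0.06,0.74,14.7,0,0,0.004, -0.06,0.74,14.7,0,0,0.004, -0.06,0.74,14.7,0,0,0.004, -0.06,0.74,14.7,0,0,0.004]'
python3 - <<'E'
from h import *
for i in range(2): c=cam("wrist")
cv2.imwrite("pics/w15.png",cv2.resize(c["img"][:,:,::-1],(800,600)))
o=arm.get_obs(); print(o["position"],R.from_rotvec(o["eef_rot"]).as_matrix().round(4),o["wrist_force"],tool_delta(o,[.4927,-.0448,.002]))
E
```

```text
time_s: 15.67
position: [0.4936, -0.0453, 0.0044]
eef_rot: [2.581, 1.789, -0.0]
wrist_force: [-0.4, 0.6, 0.2]
width: 0.0448
[ 0.49345785 -0.04530141  0.00445481] [[ 3.511e-01  9.364e-01  5.000e-04]
 [ 9.364e-01 -3.511e-01 -1.100e-03]
 [-9.000e-04  8.000e-04 -1.000e+00]] [-0.17663553  0.06367245  0.2313127 ] [ 0.02056423 -0.08876738  0.24538974]
```

View pics/w15.png

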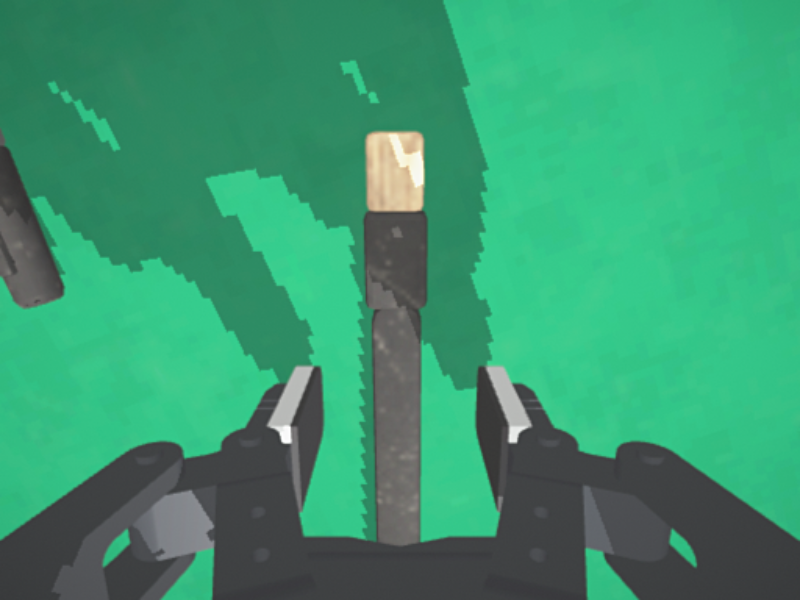

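```bash
python3 -m handwheel '[-0.06,-0.09,0.15,0,0,-0.003, -0.06,-0.09,0.25,0,0,-0.003, -0.06,-0.09,0.25,0,0,-0.003, -0.06,-0.09,0.25,0,0,-0.003]' 
python3 -m handwheel '[0,0,0,0,0,0, 0,0,0,0,0,0, 0,0,0,0,0,0, 0,0,0,0,0,0, 0,0,0,0,0,0, 0,0,0,0,0,0, 0,0,0,0,0,0]' 0.8 70
python3 -m handwheel '[0,0,-3,0,0,0, 0,0,-6,0,0,0, 0,0,-10,0,0,0, 0,0,-11,0,0,0, 0,0,-11,0,0,0, 0,0,-11,0,0,0]'
python3 - <<'E'
from h import *
for i in range(2): c=cam("wrist")
cv2.imwrite("pics/w16.png",cv2.resize(c["img"][:,:,::-1],(800,600)))
o=arm.get_obs(); print(o["position"],o["width"])
Rt=R.from_rotvec(o["eef_rot"]).as_matrix()
print(tool_delta(o,[.568,.2192,.11]))
T=R.from_euler('z',1.2,degrees=True).as_matrix()@np.array([[0,1,0],[1,0,0],[0,0,-1.]])
print(R.from_matrix(Rt.T@T).as_rotvec())
E
```

```text
time_s: 16.1
position: [0.4915, -0.0455, 0.0008]
eef_rot: [-2.579, -1.793, 0.004]
wrist_force: [0.1, 0.2, -0.4]
width: 0.045
time_s: 16.68
position: [0.4915, -0.0455, 0.001]
eef_rot: [-2.579, -1.793, 0.003]
wrist_force: [-0.4, 1.0, 6.2]
width: 0.0148
time_s: 17.18
position: [0.4917, -0.0453, 0.1108]
eef_rot: [2.579, 1.794, -0.003]
wrist_force: [-0.2, -0.4, -0.7]
width: 0.0143
[ 0.49055823 -0.04522442  0.10936211] 0.014626107340406695
[27.48404125 -1.94712949 -0.12352547]
[-0.00507703  0.00159646 -0.37655631]
```

View pics/w16.png

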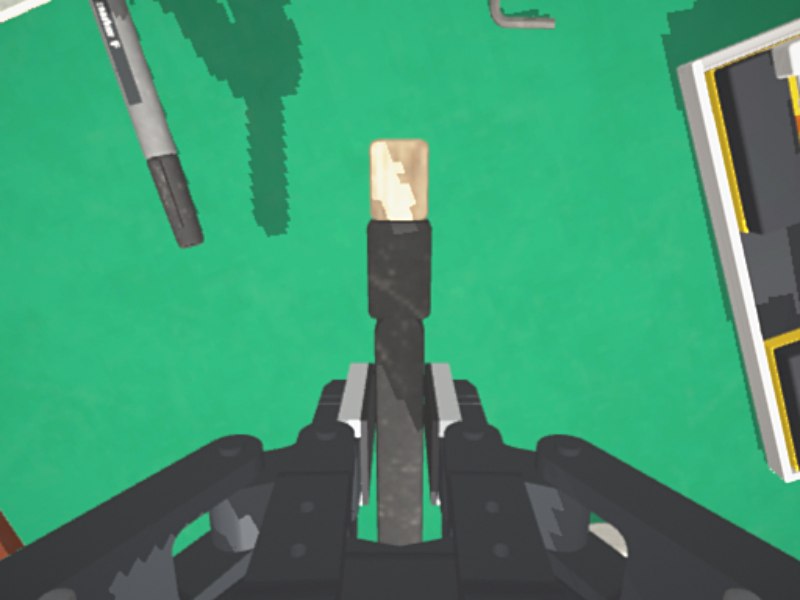

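```bash
python3 -m handwheel '[4,-0.3,-0.1,0,0,-0.08, 27.5,-1.9,-0.1,-0.003,0,-0.377, 27.5,-1.9,-0.1,-0.003,0,-0.377, 27.5,-1.9,-0.1,-0.003,0,-0.377, 27.5,-1.9,-0.1,-0.003,0,-0.377, 27.5,-1.9,-0.1,-0.003,0,-0.377, 27.5,-1.9,-0.1,-0.003,0,-0.377, 27.5,-1.9,-0.1,-0.003,0,-0.377, 27.5,-1.9,-0.1,-0.003,0,-0.377, 27.5,-1.9,-0.1,-0.003,0,-0.377, 27.5,-1.9,-0.1,-0.003,0,-0.377, 27.5,-1.9,-0.1,-0.003,0,-0.377]'
python3 - <<'E'
from h import *
for i in range(4): c=cam("wrist")
o=arm.get_obs(); print(o["position"],R.from_rotvec(o["eef_rot"]).as_matrix().round(4))
E
```

```text
time_s: 18.28
position: [0.5695, 0.2167, 0.1108]
eef_rot: [2.2, 2.24, -0.004]
wrist_force: [-0.2, 0.0, 0.7]
width: 0.0148
[0.56977523 0.21812345 0.11147047] [[-1.990e-02  9.998e-01  8.000e-04]
 [ 9.998e-01  1.990e-02 -1.600e-03]
 [-1.600e-03  8.000e-04 -1.000e+00]]
```

```bash
python3 -m handwheel '[0.05,-0.1,1.5,-0.06,0,0, 0.05,-0.25,3,-0.12,0,0, 0.05,-0.25,4.3,-0.175,0,0, 0.05,-0.25,4.3,-0.175,0,0, 0.05,-0.25,4.3,-0.175,0,0, 0.05,-0.25,4.3,-0.175,0,0, 0.05,-0.25,4.3,-0.175,0,0]'
python3 - <<'E'
from h import *
for i in range(4):
    c=cam("wrist"); o=arm.get_obs()
print(o["position"],R.from_rotvec(o["eef_rot"]).as_matrix().round(4),o["wrist_force"])
np.savez("w17.npz",**c)
cv2.imwrite("pics/w17.png",cv2.resize(c["img"][:,:,::-1],(800,600),interpolation=cv2.INTER_CUBIC))
E
```

```text
time_s: 19.07
position: [0.5693, 0.2195, 0.0697]
eef_rot: [2.107, 2.15, 0.192]
wrist_force: [0.8, -0.1, -0.5]
width: 0.0144
[0.56813785 0.21927146 0.068971  ] [[-2.050e-02  9.842e-01  1.761e-01]
 [ 9.998e-01  2.030e-02  2.700e-03]
 [-9.000e-04  1.761e-01 -9.844e-01]] [-0.21309476 -0.22575883  0.25400962]
```

View pics/w17.png

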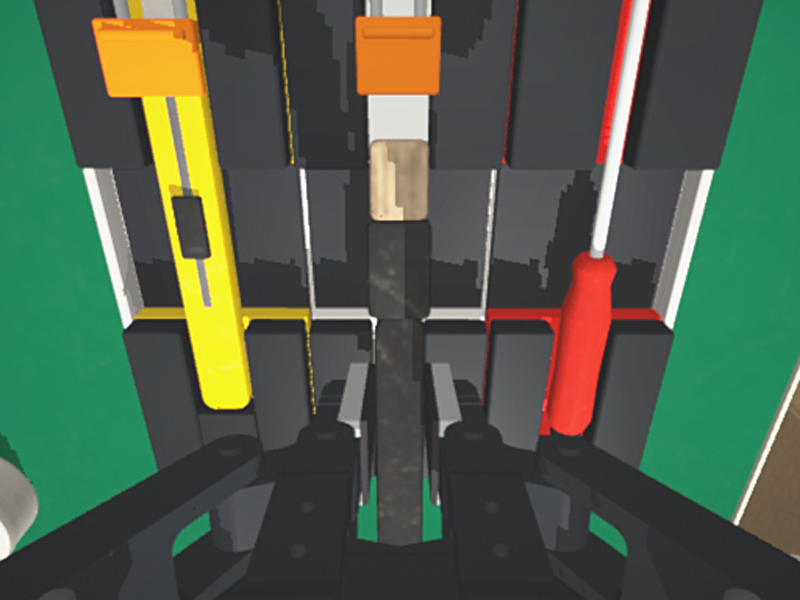

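```bash
python3 -m handwheel '[-0.02,-0.3,1.5,0,0,0, -0.02,-0.6,2.8,0,0,0, -0.02,-0.67,3.3,0,0,0, -0.02,-0.67,3.4,0,0,0, -0.02,-1.1,3.55,0,0,0, -0.02,-1.45,3.65,0,0,0, -0.02,-1.45,3.65,0,0,0, -0.02,-1.45,3.65,0,0,0, -0.02,-1.45,3.65,0,0,0]'
python3 - <<'E'
from h import *
for i in range(2):
    c=cam("wrist"); o=arm.get_obs()
print(o["position"],R.from_rotvec(o["eef_rot"]).as_matrix().round(4),o["wrist_force"])
cv2.imwrite("pics/w18.png",cv2.resize(c["img"][:,:,::-1],(800,600),interpolation=cv2.INTER_CUBIC))
E
```

```text
time_s: 20.02
position: [0.5596, 0.2192, 0.0304]
eef_rot: [2.106, 2.152, 0.19]
wrist_force: [0.7, -0.4, 0.2]
width: 0.0143
[0.55967865 0.21908063 0.03026001] [[-0.0213  0.9842  0.1757]
 [ 0.9998  0.0212  0.0026]
 [-0.0012  0.1757 -0.9844]] [ 0.70626028  0.0310702  -0.77305374]
```

View pics/w18.png

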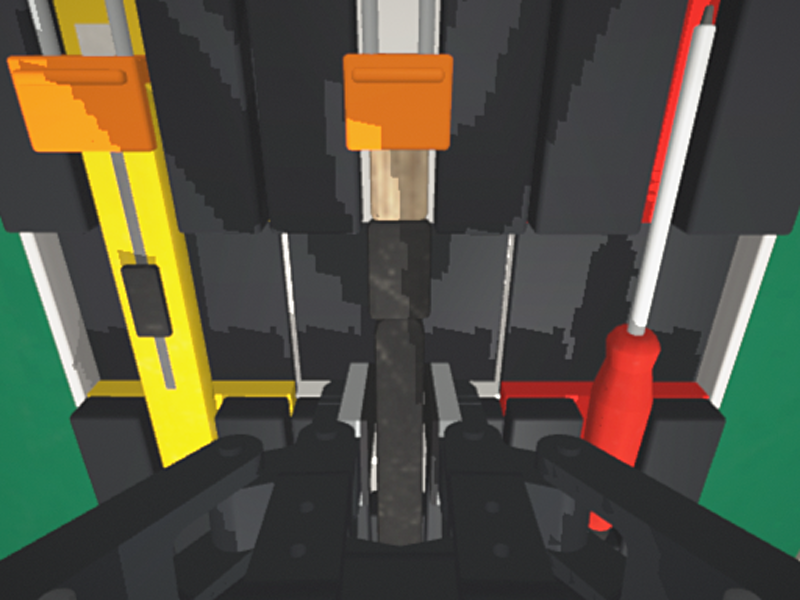

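```bash
python3 -m handwheel '[-0.02,-0.6,-0.1,0,0,0, -0.02,-1.2,-0.2,0,0,0, -0.02,-1.6,-0.26,0,0,0, -0.02,-1.9,-0.3,0,0,0, -0.02,-1.9,-0.3,0,0,0, -0.02,-1.9,-0.3,0,0,0]'
python3 - <<'E'
from h import *
for i in range(2): c=cam("wrist"); o=arm.get_obs()
print(o["position"],o["wrist_force"])
E
python3 -m handwheel '[0,-0.25,-0.03,0,0,0, 0,-0.5,-0.06,0,0,0, 0,-0.5,-0.06,0,0,0, 0,-0.5,-0.06,0,0,0]'
python3 - <<'E'
from h import *
for i in range(2): c=cam("wrist"); o=arm.get_obs()
print(o["position"],o["wrist_force"],R.from_rotvec(o["eef_rot"]).as_matrix().round(4))
cv2.imwrite("pics/w19.png",cv2.resize(c["img"][:,:,::-1],(800,600),interpolation=cv2.INTER_CUBIC))
E
```

```text
time_s: 20.62
position: [0.5429, 0.2184, 0.0306]
eef_rot: [2.104, 2.149, 0.196]
wrist_force: [5.4, 0.3, -0.6]
width: 0.0146
[0.54305154 0.21841641 0.03059038] [ 4.73226395 -0.31875725  0.06592096]
time_s: 21.05
position: [0.5393, 0.2184, 0.0308]
eef_rot: [2.104, 2.147, 0.199]
wrist_force: [6.6, -0.6, -0.4]
width: 0.0146
[0.53938041 0.21834699 0.03078406] [ 6.89393443 -1.05889725 -0.34064724] [[-2.040e-02  9.828e-01  1.837e-01]
 [ 9.998e-01  2.000e-02  4.100e-03]
 [ 4.000e-04  1.838e-01 -9.830e-01]]
```

View pics/w19.png

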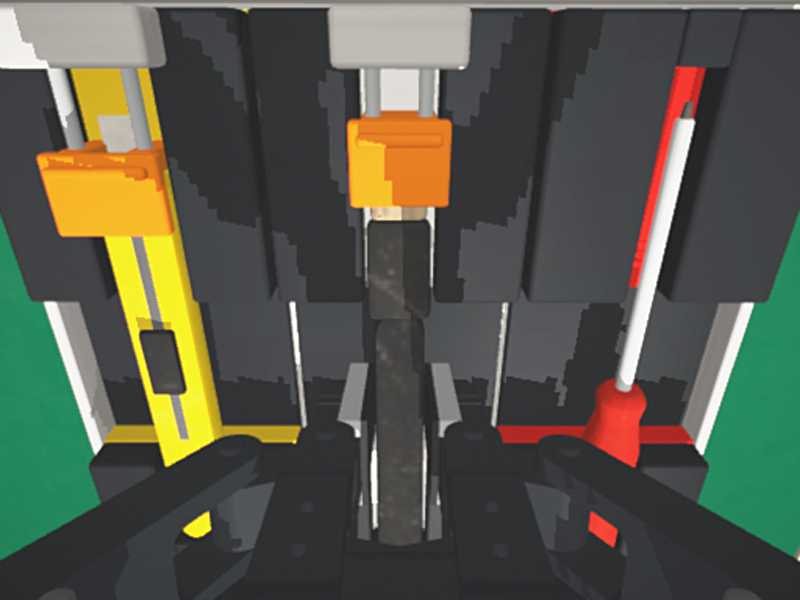

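```bash
python3 -m handwheel '[0,-0.28,-0.05,0,0,0, 0,-0.28,-0.05,0,0,0, 0,-0.28,0.2,0.035,0,0, 0,-0.3,0.49,0.07,0,0, 0,-0.3,0.49,0.07,0,0, 0,-0.3,0.49,0.07,0,0]'
python3 - <<'E'
from h import *
for i in range(2): c=cam("wrist"); o=arm.get_obs()
print(o["position"],o["wrist_force"],R.from_rotvec(o["eef_rot"]).as_matrix().round(4))
cv2.imwrite("pics/w20.png",cv2.resize(c["img"][:,:,::-1],(800,600),interpolation=cv2.INTER_CUBIC))
E
```

```text
time_s: 21.65
position: [0.5387, 0.2182, 0.0255]
eef_rot: [2.141, 2.183, 0.129]
wrist_force: [6.5, -0.6, 0.5]
width: 0.0147
[0.53833028 0.21828381 0.02552006] [ 7.58762075 -0.8671216  -0.0876428 ] [[-2.000e-02  9.930e-01  1.164e-01]
 [ 9.998e-01  1.980e-02  3.100e-03]
 [ 7.000e-04  1.164e-01 -9.932e-01]]
```

View pics/w20.png

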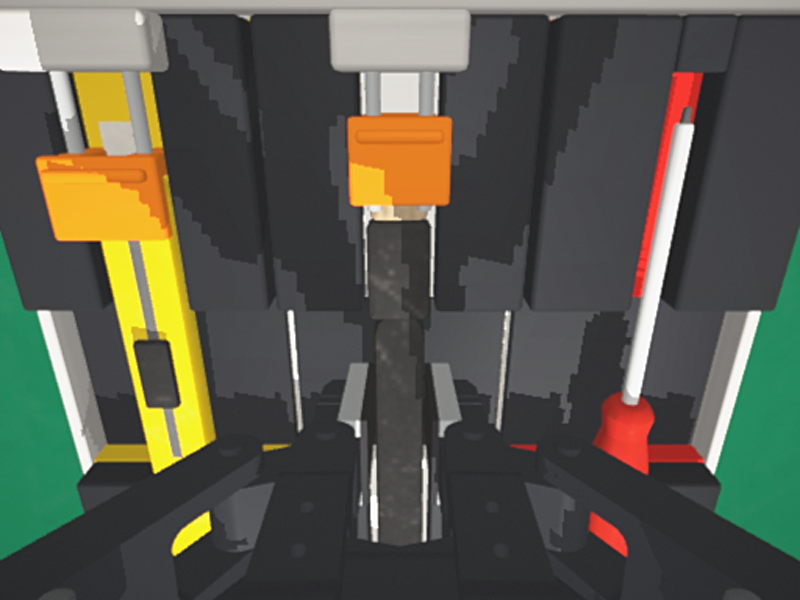

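```bash
python3 -m handwheel '[0,-0.05,0.2,0.03,0,0, 0,-0.07,0.46,0.058,0,0, 0,-0.07,0.46,0.058,0,0, 0,-0.07,0.46,0.058,0,0]'
python3 -m handwheel '[0,-0.02,0.2,0.03,0,0, 0,-0.03,0.46,0.0585,0,0, 0,-0.03,0.46,0.0585,0,0, 0,-0.03,0.46,0.0585,0,0]'
python3 - <<'E'
from h import *
for i in range(2): c=cam("wrist"); o=arm.get_obs()
print(o["position"],o["wrist_force"],R.from_rotvec(o["eef_rot"]).as_matrix().round(4))
cv2.imwrite("pics/w21.png",cv2.resize(c["img"][:,:,::-1],(800,600),interpolation=cv2.INTER_CUBIC))
s=cam("scene");cv2.imwrite("pics/s21.png",cv2.resize(s["img"][130:230,150:310,::-1],(800,500),interpolation=cv2.INTER_CUBIC))
E
```

```text
time_s: 22.08
position: [0.5385, 0.2182, 0.0208]
eef_rot: [2.171, 2.213, 0.066]
wrist_force: [7.2, -1.0, 0.8]
width: 0.0148
time_s: 22.42
position: [0.5381, 0.2183, 0.0161]
eef_rot: [-2.199, -2.243, -0.001]
wrist_force: [7.1, -0.4, 1.2]
width: 0.0145
[0.53808981 0.21833574 0.01608508] [ 6.88011644 -0.88336844  0.34369109] [[-1.990e-02  9.998e-01  6.000e-04]
 [ 9.998e-01  1.990e-02  6.000e-04]
 [ 6.000e-04  6.000e-04 -1.000e+00]]
```

View pics/w21.png

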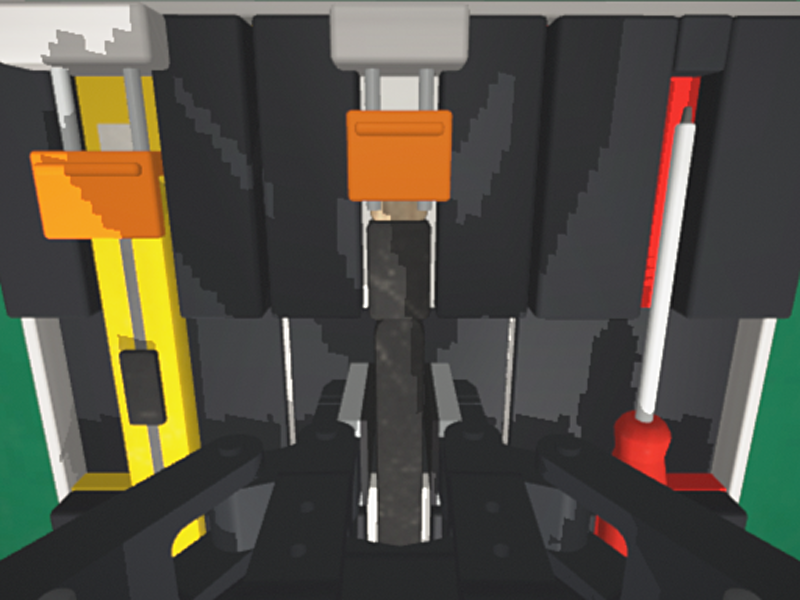

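View pics/s21.png

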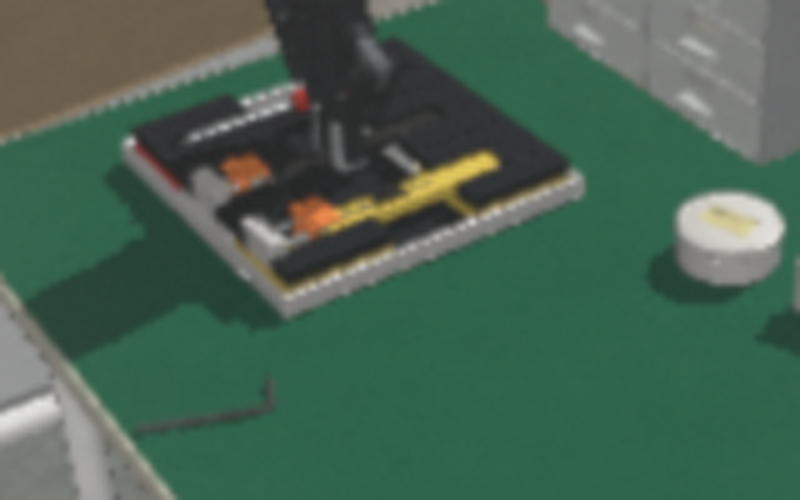

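```bash
python3 -m handwheel '[0,0.1,0.02,0,0,0, 0,0.2,0.02,0,0,0, 0,0.28,0.02,0,0,0, 0,0.28,0.02,0,0,0, 0,0.28,0.02,0,0,0, 0,0.28,0.02,0,0,0]'
python3 -m handwheel '[0,0,0,0,0,0, 0,0,0,0,0,0, 0,0,0,0,0,0, 0,0,0,0,0,0, 0,0,0,0,0,0]' 3.6
python3 -m handwheel '[0,0,-1,0,0,0, 0,0,-3,0,0,0, 0,0,-6,0,0,0, 0,0,-10,0,0,0, 0,-1,-14,0,0,0, 0,-2,-16,0,0,0, 0,-2,-16,0,0,0, 0,-2,-16,0,0,0, 0,-2,-16,0,0,0]'
python3 - <<'E'
from h import *
for i in range(4):
    c=cam("wrist"); o=arm.get_obs()
print(o["position"],o["wrist_force"],R.from_rotvec(o["eef_rot"]).as_matrix().round(4))
np.savez("w22.npz",**c)
cv2.imwrite("pics/w22.png",cv2.resize(c["img"][:,:,::-1],(800,600),interpolation=cv2.INTER_CUBIC))
s=cam("scene");cv2.imwrite("pics/s22.png",cv2.resize(s["img"][130:230,150:310,::-1],(800,500),interpolation=cv2.INTER_CUBIC))
E
```

```text
time_s: 23.07
position: [0.5381, 0.2183, 0.0161]
eef_rot: [-2.196, -2.242, 0.006]
wrist_force: [3.4, -1.7, 5.3]
width: 0.0148
time_s: 23.48
position: [0.5344, 0.2183, 0.0138]
eef_rot: [-2.192, -2.24, 0.017]
wrist_force: [-0.5, -0.3, -0.4]
width: 0.0361
time_s: 24.23
position: [0.5166, 0.2178, 0.1741]
eef_rot: [-2.193, -2.24, 0.016]
wrist_force: [0.2, -0.3, -0.1]
width: 0.0359
[0.51669219 0.21763497 0.17306543] [ 0.38785202  0.01557656 -0.11820159] [[-0.021   0.9997 -0.0134]
 [ 0.9998  0.021  -0.003 ]
 [-0.0028 -0.0135 -0.9999]]
```

View pics/w22.png

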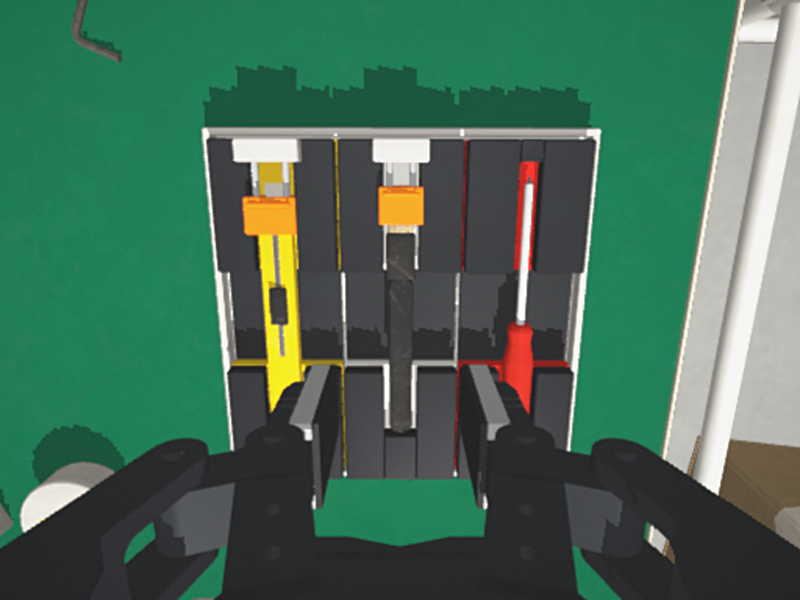

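View pics/s22.png

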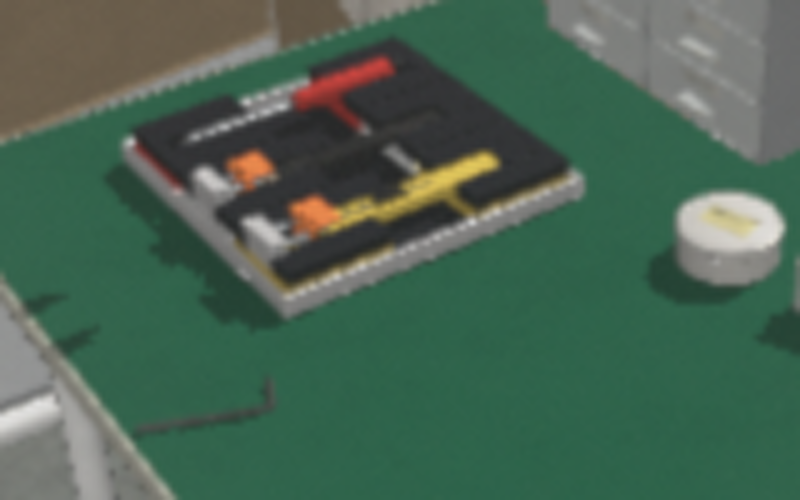

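```bash
python3 - <<'E'
from h import *
c=dict(np.load("w22.npz"));s=1.5625
for n,px,z in [("brush heel top",(400,432),.025),("roof front",(400,225),.036),("ferrule",(400,233),.025)]:
    print(n,p2w(c,[np.array(px)/s],z)[0].round(4))
im=c["img"][100:300,140:340,::-1]; cv2.imwrite("pics/w22c.png",cv2.resize(im,(800,600) if 0 else (600,600),interpolation=cv2.INTER_CUBIC))
for l in ["cutter","brush"]:
    for r in masks("wrist",l)[:1]: print(l,r["p"],np.round(bar(c,r["mask"],.025),4))
E
```

```text
brush heel top [0.6141 0.2204 0.025 ]
roof front [0.4847 0.2174 0.036 ]
ferrule [0.4905 0.2176 0.025 ]
cutter 0.56 [0.5311 0.15   0.1345 0.0218 0.7999]
brush 0.8 [0.5498 0.2192 0.1276 0.0161 1.7201]
```

View pics/w22c.png

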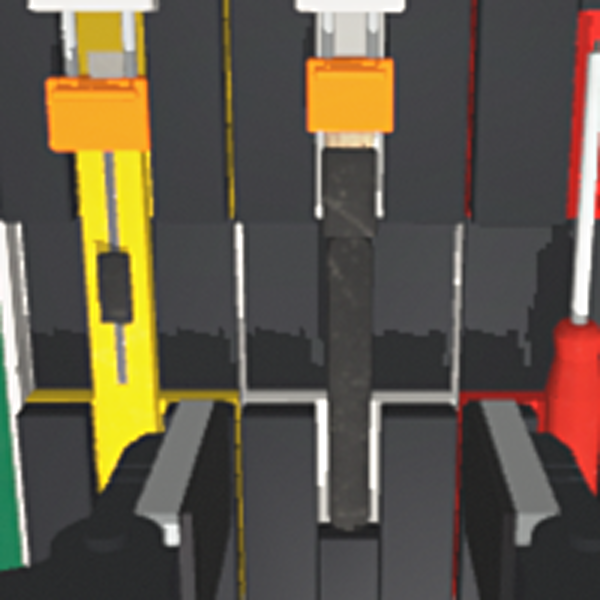

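```bash
python3 - <<'E'
from h import *
c=dict(np.load("w13.npz"));s=1.5625
for n,px,z,ce in [("knife heel",(399,421),.025,.068),("roof front",(399,197),.036,-.053)]:
    print(n,p2w(c,[np.array(px)/s],z)[0].round(4),"expect",.544+ce)
t=cam("top"); cv2.imwrite("pics/t22.png",cv2.resize(t["img"][80:280,90:410,::-1],(800,500),interpolation=cv2.INTER_CUBIC))
E
```

```text
knife heel [0.6119 0.1506 0.025 ] expect 0.6120000000000001
roof front [0.4912 0.1479 0.036 ] expect 0.49100000000000005
```

View pics/t22.png

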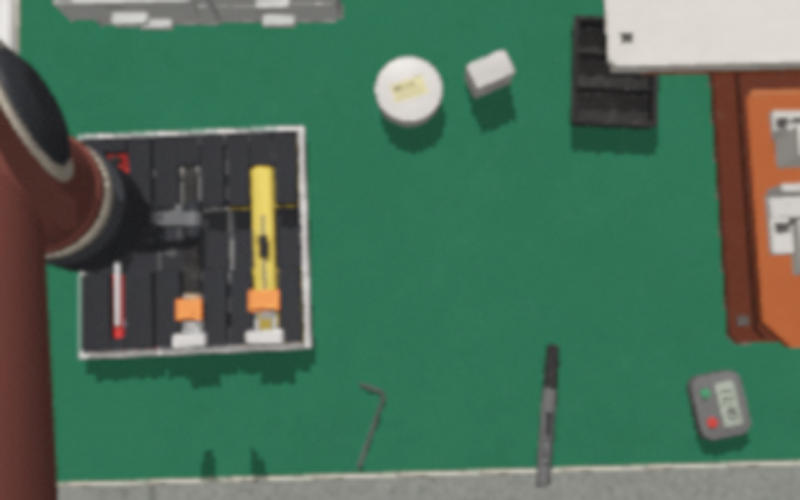

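Both tools are seated where expected, with both cups held in about 4 mm, and the bystanders have not moved. I'm handing in the job.

```bash
python3 -c "
from workcell import ticket; print(ticket.finish_job())"
```

```text
the job is handed in; nothing more can be done
None
```

The knife and the brush are both in their own inserts, and I handed the job in at about 25 s of the 72 s allowed. I tilted each tool about 10° nose-down, pushed its nose under the spring cup, lowered the heel inside the wall, eased it back and let go.

**Last checks, from wrist-camera pictures after release:**
- **Knife:** its heel measured x = 0.6119 m against 0.612 m expected. Its roof edge measured 0.4912 m against 0.491 m expected, so its cup is in by about 4 mm.
- **Brush:** its heel measured 0.6141 m against about 0.615 m expected. Its cup is in by about 4.3 mm.
- **Position:** both tools look flat and centred in their channels. I judged this from the pictures and did not measure tilt or the distance from the midline.
- **Other things:** the other things on the table looked undisturbed in the last top picture. The arm hid part of the screwdriver there, but the last wrist picture showed it in its place.
- **Robot:** the gripper was clear of everything at hand-in, with the fingers about 17 cm above the table.
- **Forces:** the largest wrist-force component I read while seating the tools was about 8 N.

**Disagreements:** the camera estimates of the channel positions differed by 1–2 mm between views, so I did the final centring from where the held tool and the channel appeared in the same picture. Also, after each release the arm dropped 2–3 mm and tilted slightly as the load came off. Neither tool moved visibly.

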